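# Lock the clip rail, clip in the emergency lights and test it

## Robot

A 7-joint arm with a two-finger parallel gripper is mounted at the origin on the work surface. World frame = base frame: x ahead of the robot, y to its left, z up, the work surface at z = 0. Lengths are in m, angles in rad, forces in N, time in s.
With the tool pointing down it reaches from about 0.4 to 0.875 m from the base axis. Payload 19.3 kg.
Tool frame: the origin (TCP) lies at the very end of the fingers, on their centre line; the grasp point (between the pads) lies 19 mm behind it; z points along the fingers, y is the line along which they close (so a half turn about z gives the same grasp; the last joint's range is limited). The gripper opens to 85 mm and grips with 20 to 120 N. Pads are 22 mm wide; open, the fingers measure 114 mm over their backs; the gripper's body (76 mm by 85 mm) begins 54 mm behind the grasp point. The pads swing forward as they close: fully open they stand 13 mm farther back than shut.
Start: joints at [-1.291, 0.521, -0.036, 1.599, 0.021, 1.021, -0.113], TCP at [0.214, 0.587, 0.231] pointing down, gripper open.
Joint ranges: [-2.91, 2.91], [-0.3, 2.13], [-1.5, 1.42], [0.17, 2.43], [-1.26, 4.41], [0.16, 1.93], [-2.52, 2.52]. Speed limits (rad/s): [1.89, 1.89, 2.39, 2.39, 3.01, 3.01, 3.01].

## Interface

Orientations are given as [roll, pitch, yaw] about the fixed x, y, z axes, in that order (R = Rz(yaw) Ry(pitch) Rx(roll)).
In Python, from workcell import bot gives the robot as it stands.
- The arm moves only by the tool carry_out, never from a script. Its argument "rows" is a list that holds one entry, the list of rows, each a list of 4 numbers: the shift along the tool's x, y, z in m, then the turn about the tool's z in degrees. In form: [[[x, y, z, twist], ...]]. A call has 1 to 12 rows; each row is the pose to reach, as a shift and turn from the pose commanded when the call began, along the tool's axes at that moment; what a row does not reach only later rows make up. A row lasts 1/12 s, in which the tool goes at most 41.7 mm and 7.16 degrees, less where a joint would pass 70% of its speed; a pose out of reach is approached as far as the arm can. A call with a gripper value outside its range is refused whole. "grip" is the finger opening in m, from 0 to 0.0854, set as the call begins (left out, the last holds). The fingers move at their own pace and stop on an object; "grip_force" is the grip in N (left out, the last holds). Time passes only in rows, so rows that repeat a pose let the fingers close. It gives the time, the measured TCP pose, the force, the opening and the grip force at its end, in the units of the state.
- bot.observe(): the state, without advancing time (a new reading comes with each control period).
- bot.grab_frame(name): name is "side" or "top" or "wrist"; returns a dict with "pixels" (420x560x3 uint8, red, green, blue), "K" (3x3 intrinsics, pixels), "pose" (4x4, takes a point from camera to world coordinates). Camera axes: x right, y down, z forward; pixel columns grow to the right and rows downward; lengths in m; the calibration is good to about 2 mm. A picture is of the moment at which its call begins. There is no depth.
- bot.job_done(): hands the job in; it is judged then, once.
Trained networks look in a picture, given as the dict that the camera call returned (one of the last four; its "shot" number tells which), for a name from the list of things; names that differ only in an ending like _2 or _b are one class to them, and where a whole thing is asked for, a point or a joint stands for the part that bears it (a point fixed in the world has none). Each returns a list of dicts, best first, with "conf" (0 to 1); they miss things now and then, are a little off and sometimes report something else, mostly with a low value. They report only what shows in the picture. A call takes as long as a camera call.
- bot.look_for(picture, label): "position" ([column, row] in pixels, amid what is visible of it).
- bot.regions_of(picture, label): "region" (420x560 bool, what is visible of it) and "position" ([column, row] in pixels, amid what is visible of it).
- bot.spot_point(picture, label): "position" ([column, row] in pixels: a listed point, or the origin of a listed thing).
The state is a dict: "clock": time; "qpos": joint angles; "qd": joint speeds; "joint_efforts": joint torques, N m; "position": TCP position; "tool_rot": TCP orientation; "force": force on the tool from outside, world axes, zero at the start; "moment": the same for the moment, N m; "grip_width": finger opening in m; "finger_force": force on a finger pad.
Only numpy, scipy, OpenCV 4.12 (cv2) and the standard library are available. Lean on these libraries where they do the work, as an engineer would, in place of code of your own. Each camera call takes 0.05 s, during which the arm holds its last target. There are 200 camera calls.

## Task

First lock the clip rail with the steel pin: bring it to the bore of the end block clearly tilted (about 15 degrees), lower edge into the mouth first, then straighten it and slide it fully home. Then press every slim emergency light in the basket down between the jaws of an empty clip until it sits on the rail's base, level and about centred along its length. When all are in, pick up the grey tester and hold it level and steady with its nose 2 to 4 cm square in front of the middle of the end block's lens for two seconds, then lay it flat in the middle of its rubber mat; leave the bulbs, tub and other things where they are.

Things in the scene. Friction and masses are not known exactly. Their poses are not given: they have to be found in the camera images.
- rail: clip rail fixed to the counter: base 90 (x) x 370 (y) x 12 mm (feet of clipped lights overhang it). At rail y = -200 mm a grey end block, 60 (x) x 56 (y), centred at x = -10, top at 65 mm; spring clips at y = -125, -65, -5, +55 (empty) and +115 mm (pinches a fixed light of the same size for good). Origin on the counter, z up, x roughly away from the robot.
- bore (a point): centre of the mouth of the round bore in the top of the end block, 65 mm above the counter; axes as the rail. Bore 21 mm across (12-sided), 46 mm deep, vertical.
- lens (a point): centre of the round white lens, 22 mm across, on the end block's +x face (it looks along rail +x, away from the robot), 42 mm above the counter; it is the outer end of a short black barrel of 15 mm radius standing 12 mm off the block. Axes as the rail.
- pin: steel locking pin: round shank 20 mm across and 40 long with a tapered foot, above it a dark grip block 26 (x) x 16 (y) x 34 mm high whose underside is the shoulder; 74 mm in all, 110 g. Origin: centre of the foot; z up along the pin. Starts upright in the stand's well. Home: shoulder on the end block's top, foot 40 mm below the bore's mouth.
- stand: black parking block 60 x 60 x 30 mm, fixed, with a loose well 27 mm across and 24 deep (floor at 6 mm) where the pin stands. Origin: centre of its underside.
- tester: grey hand tester: box 110 (x) x 28 (y) x 30 mm (z) with a black cone nose at its +x end, 130 g; origin: centre of the box's underside; x points out of the nose. Lies flat on the mat.
- nose (a point): tip of the tester's nose: 80 mm ahead of the tester's origin along its x and 15 mm above its underside.
- mat: fixed rubber mat 180 (x) x 90 (y) x 3 mm, the tester's place. Origin: centre of its underside.
- basket: low chrome mesh basket fixed on the counter, 340 (x) x 250 (y) mm, floor 4 mm up, sides 34 mm high, a mesh partition of the same height across it at x = +55 mm. Origin: centre of its underside. Up to three lights stand in the part on the robot's side (x below +55), one in the far part beside the bulbs.
- bulb0: frosted bulb standing cap down in the far part of the basket, 54 mm across, 82 high; origin at its underside. Not to be disturbed.
- bulb1: the other frosted bulb, same size. Not to be disturbed.
- tub: clear tub with white lid standing on the counter, 74 x 74 x 50 mm; origin at its underside. Not to be disturbed.
- can: aluminium can, 52 mm across, 130 high, upright; origin at its underside. Not to be disturbed.
- carton: cardboard carton 80 x 60 x 35 mm; origin at its underside. Not to be disturbed.
- driver: screwdriver lying on the counter, about 200 mm long; not to be disturbed.
- light0: slim emergency light: white plastic bar 120 long (its x) x 24 wide (its y) x 48 mm high (its z), 140 g, same end for end; lowest 4 mm only 20 wide; at each end a grey foot, 12 long x 44 wide x 20 high. Origin: centre of its underside. Starts standing upright on the basket's floor. May be absent (None). Its place is the part on the robot's side, roughly along basket x.
- clip0 (a point): middle of an empty spring clip on the rail's base, 12 mm above the counter, where a light's origin comes to rest; axes as the rail. Two sprung jaws 36 mm long (x), 25 high, 19 mm apart when empty, lips flared to 29 mm at the top; each yields 8 mm along y (about 2 N with a light in; pushing a light down takes up to 20 N). Lights lie along x.
- light1: slim emergency light: white plastic bar 120 long (its x) x 24 wide (its y) x 48 mm high (its z), 140 g, same end for end; lowest 4 mm only 20 wide; at each end a grey foot, 12 long x 44 wide x 20 high. Origin: centre of its underside. Starts standing upright on the basket's floor. May be absent (None). Its place is the part on the robot's side, roughly along basket x.
- clip1 (a point): middle of an empty spring clip on the rail's base, 12 mm above the counter, where a light's origin comes to rest; axes as the rail. Two sprung jaws 36 mm long (x), 25 high, 19 mm apart when empty, lips flared to 29 mm at the top; each yields 8 mm along y (about 2 N with a light in; pushing a light down takes up to 20 N). Lights lie along x.
- light2: slim emergency light: white plastic bar 120 long (its x) x 24 wide (its y) x 48 mm high (its z), 140 g, same end for end; lowest 4 mm only 20 wide; at each end a grey foot, 12 long x 44 wide x 20 high. Origin: centre of its underside. Starts standing upright on the basket's floor. May be absent (None). Its place is the part on the robot's side, roughly along basket x.
- clip2 (a point): middle of an empty spring clip on the rail's base, 12 mm above the counter, where a light's origin comes to rest; axes as the rail. Two sprung jaws 36 mm long (x), 25 high, 19 mm apart when empty, lips flared to 29 mm at the top; each yields 8 mm along y (about 2 N with a light in; pushing a light down takes up to 20 N). Lights lie along x.
- light3: slim emergency light: white plastic bar 120 long (its x) x 24 wide (its y) x 48 mm high (its z), 140 g, same end for end; lowest 4 mm only 20 wide; at each end a grey foot, 12 long x 44 wide x 20 high. Origin: centre of its underside. Starts standing upright on the basket's floor. May be absent (None). Its place is the far part, lying across (along basket y).
- clip3 (a point): middle of an empty spring clip on the rail's base, 12 mm above the counter, where a light's origin comes to rest; axes as the rail. Two sprung jaws 36 mm long (x), 25 high, 19 mm apart when empty, lips flared to 29 mm at the top; each yields 8 mm along y (about 2 N with a light in; pushing a light down takes up to 20 N). Lights lie along x.

How it is judged:
By the outcome, as a careful person would: the job done as asked, in the order asked, and still so for the second after the job is handed in, with the robot touching nothing.
Of light0, light1, light2, light3 only 3 to 4 are there at a start; the rules pass over those that are not, and their reading is None.
At some moment in a run one of light0, light1, light2, tester may be knocked a few centimetres aside while the robot is not near it.
It also fails if it takes over 200 s, if anything falls off the work surface, if the arm or the gripper's body presses on something with over 40 N, if the wrist force passes 120 N, or if a joint passes its speed limit or range.

## Working session

There is one attempt and no reset: what is moved stays moved. The work goes in short steps, Python scripts to look and compute and a tool call to move; the robot and the scene stay as the last step left them, time stands still between calls to the robot, and variables do not carry over. Pictures are saved under pics/ and viewed, at most 14 in all, crops included, and the job is handed in when it is done.

Besides the shell and the picture viewer there is one more tool, called after "Request:" as a command line: name --argument value ..., lists and objects as JSON in quotes. carry_out: Moves the arm, as the interface text tells. Its arguments: {"type":"object","properties":{"rows":{"type":"array","items":{"type":"array","items":{"type":"array","items":{"type":"number"}}}},"grip":{"type":"number"},"grip_force":{"type":"number"}},"required":["rows"]}

```bash
mkdir -p pics; cat > h.py <<'E'
import numpy as np, cv2
from workcell import bot
from scipy.spatial.transform import Rotation as R
def save(f,n): cv2.imwrite(f'pics/{n}.png', f['pixels'][:,:,::-1])
def ray(f,px,z):
    T=np.array(f['pose']);d=T[:3,:3]@np.linalg.solve(np.array(f['K']),[px[0],px[1],1.]);o=T[:3,3]
    return (o+d*(z-o[2])/d[2])
def proj(f,p):
    T=np.array(f['pose']);c=T[:3,:3].T@(np.array(p,float)-T[:3,3]);u=np.array(f['K'])@c;return u[:2]/u[2]
def tri(obs):
    A=np.zeros((3,3));b=np.zeros(3)
    for f,px in obs:
        T=np.array(f['pose']);d=T[:3,:3]@np.linalg.solve(np.array(f['K']),[px[0],px[1],1.]);d/=np.linalg.norm(d)
        M=np.eye(3)-np.outer(d,d);A+=M;b+=M@T[:3,3]
    return np.linalg.solve(A,b)
def go(x=None,y=None,z=None,ay=None,s=None):
    """shift to reach target; ay: desired world angle (deg) of tool y axis mod 180"""
    s=s or bot.observe();M=R.from_euler('xyz',s['tool_rot']).as_matrix()
    p=np.array(s['position']);t=np.array([p[0] if x is None else x,p[1] if y is None else y,p[2] if z is None else z])
    tw=0
    if ay is not None:
        cur=np.degrees(np.arctan2(M[1,1],M[0,1]));d=(ay-cur+90)%180-90
        tw=-d   # tool z down
    print('shift',np.round(M.T@(t-p),4),'twist',round(tw,2),'q7',round(s['qpos'][6],2),'pos',np.round(p,4))
E
python3 - <<'E'
from h import *
s=bot.observe();print({k:np.round(v,3).tolist() for k,v in s.items()})
for c in('top','side','wrist'):
    f=bot.grab_frame(c);save(f,c+'0');print(c,np.round(f['pose'],3).tolist(),np.round(f['K'],1).tolist())
    if c=='wrist':continue
    for n in 'rail bore lens pin stand tester nose mat basket bulb0 tub can carton light0 light3 clip0'.split():
        print(n,[(np.round(d['position'],1).tolist(),round(d['conf'],2)) for d in bot.spot_point(f,n)][:6])
E
```

```text
{'clock': 0.0, 'qpos': [-1.291, 0.522, -0.036, 1.6, 0.021, 1.021, -0.113], 'qd': [-0.0, -0.002, 0.001, 0.0, -0.0, 0.001, -0.0], 'joint_efforts': [-0.001, -92.71, 1.979, -36.995, 0.018, 0.008, -0.0], 'position': [0.214, 0.587, 0.231], 'tool_rot': [-3.14, 0.0, 2.792], 'force': [-0.864, 0.803, -0.033], 'moment': [0.029, -0.018, -0.001], 'finger_force': 0.0, 'grip_width': 0.085}
top [[-0.02, -0.987, 0.157, 0.431], [-1.0, 0.022, 0.011, 0.012], [-0.014, -0.157, -0.987, 1.07], [0.0, 0.0, 0.0, 1.0]] [[386.4, 0.0, 284.8], [0.0, 386.4, 211.9], [0.0, 0.0, 1.0]]
rail [([315.7, 256.1], 0.97)]
bore [([396.2, 258.4], 0.94), ([315.0, 255.1], 0.41), ([341.6, 188.9], 0.24)]
lens [([393.0, 244.0], 0.85)]
pin [([342.1, 184.8], 0.66), ([278.3, 146.4], 0.3)]
stand [([339.8, 188.8], 0.56), ([360.8, 255.0], 0.35)]
tester [([285.5, 184.6], 0.82), ([393.5, 239.7], 0.43)]
nose [([260.6, 190.5], 0.72), ([408.6, 294.4], 0.6), ([178.9, 242.4], 0.32)]
mat [([281.6, 185.2], 0.93)]
basket [([140.4, 206.5], 0.59), ([438.2, 208.0], 0.36)]
bulb0 [([160.8, 208.3], 0.7), ([136.7, 203.8], 0.65)]
tub [([442.0, 250.8], 0.77
[... 904 characters left out ...]
, 181.0], 0.88), ([222.4, 182.9], 0.16)]
bulb0 [([271.5, 170.7], 0.58)]
tub [([214.8, 392.0], 0.86), ([228.6, 190.7], 0.65)]
can [([220.9, 183.9], 0.62), ([147.0, 345.1], 0.58)]
carton [([297.3, 389.6], 0.58)]
light0 [([230.0, 193.2], 0.85), ([227.5, 175.5], 0.85), ([281.6, 185.2], 0.82), ([225.1, 181.3], 0.56)]
light3 [([230.0, 193.2], 0.85), ([227.5, 175.5], 0.85), ([281.6, 185.2], 0.82), ([225.1, 181.3], 0.56)]
clip0 [([221.5, 273.3], 0.85), ([219.3, 291.6], 0.59), ([224.8, 251.9], 0.57), ([293.5, 211.4], 0.43)]
wrist [[0.344, 0.899, 0.27, 0.146], [0.939, -0.33, -0.098, 0.612], [0.001, 0.287, -0.958, 0.374], [0.0, 0.0, 0.0, 1.0]] [[314.8, 0.0, 277.6], [0.0, 314.8, 210.8], [0.0, 0.0, 1.0]]
```

View pics/top0.png

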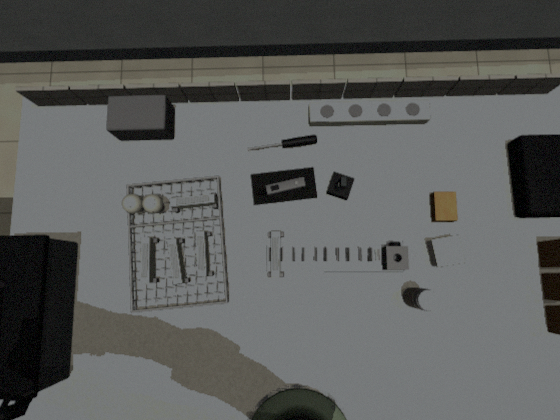

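View pics/side0.png

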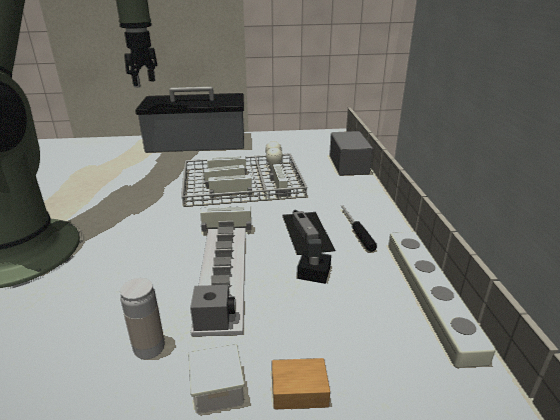

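```bash
python3 - <<'E'
from h import *
f=bot.grab_frame('top')
P=lambda n,px,z:print(n,np.round(ray(f,px,z),4))
P('bore',[396.2,258.4],.065);P('lens',[393,244],.042);P('rail',[315.7,256.1],0)
for p in ([362.7,259.5],[295.3,254.6],[318.4,256.1],[339.7,254.6]):P('clip',p,.012)
P('pin',[342.1,184.8],.006);P('stand',[339.8,188.8],0)
P('tester',[285.5,184.6],.003);P('nose',[260.6,190.5],.018);P('mat',[281.6,185.2],0);P('basket',[140.4,206.5],0)
P('nose2',[408.6,294.4],0)
for n in('light0','pin','tester','mat','stand','rail'):
    for r in bot.regions_of(f,n)[:5]:
        m=r['region'].astype(np.uint8);c=max(cv2.findContours(m,0,2)[0],key=cv2.contourArea)
        z={'light0':.052,'pin':.08,'tester':.033,'mat':.003,'stand':.03,'rail':.012}[n]
        w=np.array([ray(f,q[0],z)[:2]*1000 for q in c]).astype(np.float32)
        (cx,cy),(a,b),an=cv2.minAreaRect(w);print(n,round(r['conf'],2),'ctr',round(cx),round(cy),'size',round(a),round(b),'ang',round(an,1))
E
```

```text
bore [ 0.4639 -0.2605  0.065 ]
lens [ 0.5026 -0.2608  0.042 ]
rail [ 0.4767 -0.0581  0.    ]
clip [ 0.4645 -0.1843  0.012 ]
clip [ 0.4814 -0.002   0.012 ]
clip [ 0.4761 -0.0647  0.012 ]
clip [ 0.4789 -0.1226  0.012 ]
pin [ 0.6743 -0.1383  0.006 ]
stand [ 0.6643 -0.1322  0.    ]
tester [0.6793 0.0209 0.003 ]
nose [0.6606 0.0904 0.018 ]
mat [0.6785 0.032  0.    ]
basket [0.6261 0.432  0.    ]
nose2 [ 0.3689 -0.3052  0.    ]
light0 0.89 ctr 625 269 size 39 126 ang 4.7
light0 0.74 ctr 473 308 size 123 45 ang 9.1
light0 0.64 ctr 474 385 size 121 49 ang 0.4
light0 0.6 ctr 490 240 size 120 45 ang 3.9
pin 0.43 ctr 665 -128 size 21 33 ang 87.4
pin 0.22 ctr 479 -106 size 360 114 ang 88.9
tester 0.8 ctr 667 33 size 32 131 ang 13.0
mat 0.84 ctr 677 27 size 94 181 ang 4.5
stand 0.65 ctr 667 -128 size 59 66 ang 68.0
stand 0.51 ctr 475 391 size 124 49 ang 1.8
rail 0.7 ctr 483 -116 size 382 122 ang 88.9
```

```bash
python3 - <<'E'
from h import *
go(.655,-.13,.22,ay=70)
E
```

```text
shift [-0.6599 -0.5226  0.0113] twist -0.04 q7 -0.11 pos [0.2142 0.5871 0.2313]
```

Request:
carry_out --rows '[[[-0.66,-0.522,0.01,0],[-0.66,-0.522,0.01,0],[-0.66,-0.522,0.01,0],[-0.66,-0.522,0.01,0],[-0.66,-0.522,0.01,0],[-0.66,-0.522,0.01,0],[-0.66,-0.522,0.01,0],[-0.66,-0.522,0.01,0],[-0.66,-0.522,0.01,0],[-0.66,-0.522,0.01,0],[-0.66,-0.522,0.01,0],[-0.66,-0.522,0.01,0]]]'

```text
clock: 3.1
position: [0.4771, 0.1595, 0.2257]
tool_rot: [3.141, 0.0, 2.792]
force: [0.8, 1.3, 0.1]
grip_width: 0.0851
finger_force: 0.0
```

```bash
python3 - <<'E'
from h import *
go(.655,-.13,.22,ay=70)
E
```

```text
shift [-0.2663 -0.211   0.0057] twist -0.04 q7 0.82 pos [0.4771 0.1595 0.2257]
```

Request:
carry_out --rows '[[[-0.266,-0.211,0.006,0],[-0.266,-0.211,0.006,0],[-0.266,-0.211,0.006,0],[-0.266,-0.211,0.006,0],[-0.266,-0.211,0.006,0],[-0.266,-0.211,0.006,0],[-0.266,-0.211,0.006,0],[-0.266,-0.211,0.006,0],[-0.266,-0.211,0.006,0],[-0.266,-0.211,0.006,0],[-0.266,-0.211,0.006,0],[-0.266,-0.211,0.006,0]]]'

```text
clock: 4.1
position: [0.6536, -0.1269, 0.2193]
tool_rot: [3.141, -0.0, 2.793]
force: [0.4, -0.4, 0.2]
grip_width: 0.085
finger_force: 0.0
```

```bash
python3 - <<'E'
from h import *
s=bot.observe();print(np.round(s['position'],4),np.round(s['qpos'],2))
f=bot.grab_frame('wrist');save(f,'w1')
for n in('pin','stand'):
    for r in bot.regions_of(f,n)[:2]:
        m=r['region'].astype(np.uint8);c=max(cv2.findContours(m,0,2)[0],key=cv2.contourArea)
        w=np.array([ray(f,q[0],{'pin':.08,'stand':.03}[n])[:2]*1000 for q in c]).astype(np.float32)
        (cx,cy),(a,b),an=cv2.minAreaRect(w);print(n,round(r['conf'],2),'ctr',round(cx),round(cy),'size',round(a),round(b),'ang',round(an,1))
    for d in bot.spot_point(f,n)[:2]: print(n,d['conf'],np.round(d['position']),np.round(ray(f,d['position'],{'pin':.006,'stand':0}[n]),4))
E
```

```text
[ 0.6536 -0.1269  0.2193] [ 0.    0.61  0.16  1.5  -0.11  1.04  1.41]
pin 0.86 ctr 664 -131 size 20 37 ang 75.0
pin 0.49 ctr 602 -357 size 75 69 ang 87.8
pin 0.96 [279. 198.] [ 0.6725 -0.1311  0.006 ]
stand 0.63 ctr 668 -129 size 60 64 ang 68.6
stand 0.73 [279. 196.] [ 0.6713 -0.1311  0.    ]
```

View pics/w1.png

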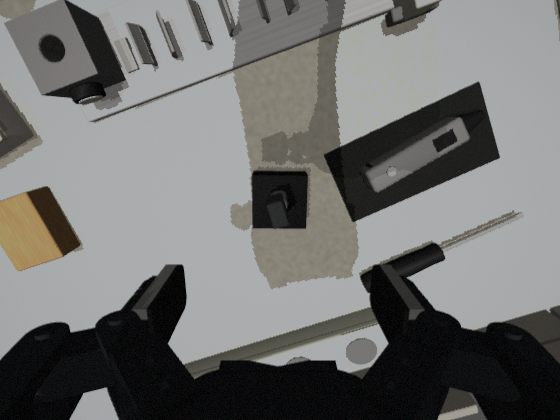

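```bash
python3 - <<'E'
from h import *
i=cv2.imread('pics/w1.png')[150:250,230:330];i=cv2.resize(i,None,fx=5,fy=5,interpolation=cv2.INTER_CUBIC)
cv2.imwrite('pics/w1c.png',np.clip(i.astype(float)*3,0,255).astype(np.uint8))
E
```

```text
(no output)
```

View pics/w1c.png

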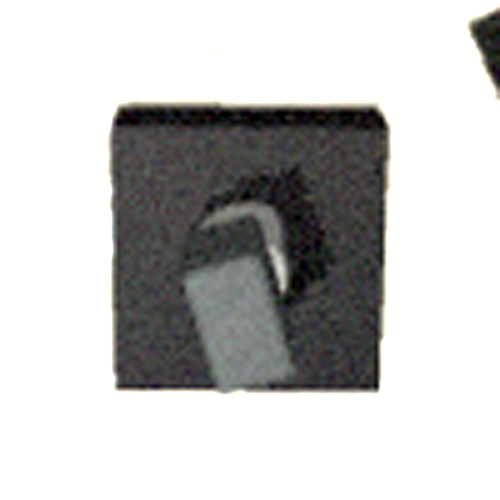

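```bash
python3 - <<'E'
from h import *
f=bot.grab_frame('wrist')
c=np.array([ray(f,(230+a/5,150+b/5),.080) for a,b in((185,280),(258,258),(296,370),(218,388))])
print(np.round(c,4),c.mean(0))
l=(c[2]-c[1]+c[3]-c[0])/2;s=(c[1]-c[0]+c[2]-c[3])/2
for v in(l,s):print(np.linalg.norm(v),np.degrees(np.arctan2(v[1],v[0])))
M=R.from_euler('xyz',bot.observe()['tool_rot']).as_matrix();print(M.round(3))
st=[ray(f,(230+a/5,150+b/5),.030) for a,b in((112,125),(385,125),(378,388),(117,388))];print(np.mean(st,0))
for n in('bore','lens','clip0','tester','nose','mat','rail'):
    for d in bot.spot_point(f,n)[:5]: print(n,round(d['conf'],2),np.round(d['position']),np.round(ray(f,d['position'],dict(bore=.065,lens=.042,clip0=.012,tester=.003,nose=.018,mat=0,rail=0)[n]),4))
E
```

```text
[[ 0.6578 -0.1386  0.08  ]
 [ 0.6585 -0.1243  0.08  ]
 [ 0.6816 -0.125   0.08  ]
 [ 0.68   -0.1402  0.08  ]] [ 0.66947206 -0.1320179   0.08      ]
0.022694355811864037 -2.9282347675545655
0.014740514836089288 85.41166223693884
[[-0.94   0.342  0.   ]
 [ 0.342  0.94   0.   ]
 [-0.     0.    -1.   ]]
[ 0.67097294 -0.13046035  0.03      ]
bore 0.97 [52. 51.] [ 0.4693 -0.2648  0.065 ]
lens 0.97 [ 92. 102.] [ 0.512  -0.2647  0.042 ]
clip0 0.58 [162.  42.] [ 0.48   -0.1857  0.012 ]
tester 0.88 [408. 154.] [0.6743 0.0225 0.003 ]
tester 0.2 [53. 53.] [ 0.4474 -0.2984  0.003 ]
nose 0.66 [480. 116.] [0.6586 0.0982 0.018 ]
nose 0.27 [ 42. 222.] [ 0.6026 -0.3972  0.018 ]
mat 0.85 [411. 154.] [0.677  0.0274 0.    ]
rail 0.84 [274.   2.] [ 0.4811 -0.0678  0.    ]
```

```bash
python3 - <<'E'
from h import *
go(.6695,-.132,.1,ay=86.5);go(.6695,-.132,.053,ay=86.5)
E
```

```text
shift [-0.0161  0.0016  0.1194] twist -16.55 q7 1.41 pos [ 0.6538 -0.128   0.2194]
shift [-0.0161  0.0017  0.1664] twist -16.55 q7 1.41 pos [ 0.6538 -0.128   0.2194]
```

Request:
carry_out --rows '[[[-0.016,0.001,0.119,-16.5],[-0.016,0.001,0.119,-16.5],[-0.016,0.001,0.119,-16.5],[-0.016,0.001,0.119,-16.5],[-0.016,0.001,0.119,-16.5],[-0.016,0.001,0.119,-16.5]]]' --grip 0.05

```text
clock: 5.25
position: [0.67, -0.1329, 0.1026]
tool_rot: [-3.141, 0.002, 3.077]
force: [-0.3, 0.5, 1.0]
grip_width: 0.05
finger_force: 0.0
```

```bash
python3 - <<'E'
from h import *
go(.6695,-.132,.053,ay=86.5)
f=bot.grab_frame('wrist');save(f,'w2')
i=cv2.imread('pics/w2.png');cv2.imwrite('pics/w2b.png',np.clip(i.astype(float)*2,0,255).astype(np.uint8))
go(.6695,-.132,.053,ay=86.5)
E
```

```text
shift [0.0007 0.0009 0.0496] twist -0.17 q7 1.67 pos [ 0.67   -0.1329  0.1026]
shift [0.0011 0.0008 0.0502] twist -0.15 q7 1.67 pos [ 0.6704 -0.1329  0.1032]
```

View pics/w2b.png

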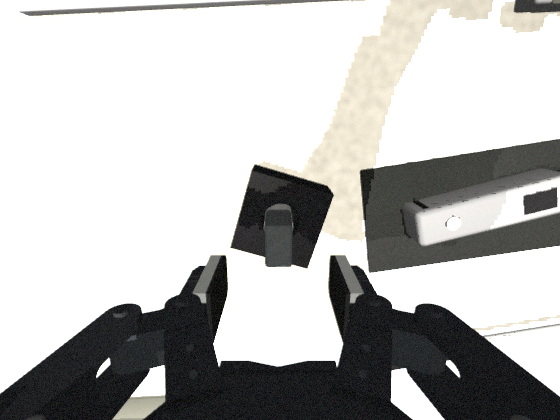

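```bash
python3 - <<'E'
from h import *
f=bot.grab_frame('wrist')
print([np.round(ray(f,p,.08),4) for p in((266,228),(291,228),(291,266),(266,266),(278.5,247))])
go(.6695,-.132,.053,ay=86.5)
E
```

```text
[array([ 0.6576, -0.1382,  0.08  ]), array([ 0.6585, -0.1243,  0.08  ]), array([ 0.6819, -0.1255,  0.08  ]), array([ 0.681, -0.14 ,  0.08 ]), array([ 0.6695, -0.132 ,  0.08  ])]
shift [0.0011 0.0007 0.0502] twist -0.12 q7 1.67 pos [ 0.6704 -0.1327  0.1032]
```

Request:
carry_out --rows '[[[0.001,0.001,0.03,0],[0.001,0.001,0.05,0],[0.001,0.001,0.05,0],[0.001,0.001,0.05,0],[0.001,0.001,0.05,0]]]'

```text
clock: 5.77
position: [0.6694, -0.1318, 0.0527]
tool_rot: [-3.141, 0.003, 3.079]
force: [0.4, 0.7, 0.3]
grip_width: 0.0497
finger_force: 0.0
```

Request:
carry_out --rows '[[[0,0,0,0],[0,0,0,0],[0,0,0,0],[0,0,0,0],[0,0,0,0],[0,0,0,0],[0,0,0,0],[0,0,0,0]]]' --grip 0.0 --grip_force 20

```text
clock: 6.43
position: [0.6689, -0.1316, 0.0514]
tool_rot: [-3.142, 0.001, 3.08]
force: [-0.6, 0.3, 8.7]
grip_width: 0.0157
finger_force: 24.7
```

Request:
carry_out --rows '[[[0,0,-0.004,0],[0,0,-0.004,0],[0.004,0,-0.004,0],[0.008,0,-0.004,0],[0.011,0,-0.004,0],[0.011,0,-0.004,0],[0.011,0,-0.004,0]]]'

```text
clock: 7.02
position: [0.6579, -0.1308, 0.0549]
tool_rot: [3.142, 0.002, 3.08]
force: [5.5, 0.9, 1.2]
grip_width: 0.0156
finger_force: 24.3
```

```bash
python3 - <<'E'
from h import *
f=bot.grab_frame('side');save(f,'s1')
g=bot.grab_frame('wrist');save(g,'w3')
px=proj(f,(.66,-.13,.05)).astype(int);print(px)
a=f['pixels'][px[1]-50:px[1]+50,px[0]-60:px[0]+60,::-1];a=cv2.resize(a,None,fx=4,fy=4,interpolation=cv2.INTER_CUBIC)
px=proj(g,(.66,-.13,.05)).astype(int);b=g['pixels'][px[1]-75:px[1]+75,px[0]-60:px[0]+60,::-1];b=cv2.resize(b,None,fx=2.66,fy=2.666,interpolation=cv2.INTER_CUBIC)[:400]
cv2.imwrite('pics/c3.png',np.clip(np.hstack([a,b]).astype(float)*2.5,0,255).astype(np.uint8))
E
```

```text
[310 251]
```

View pics/c3.png

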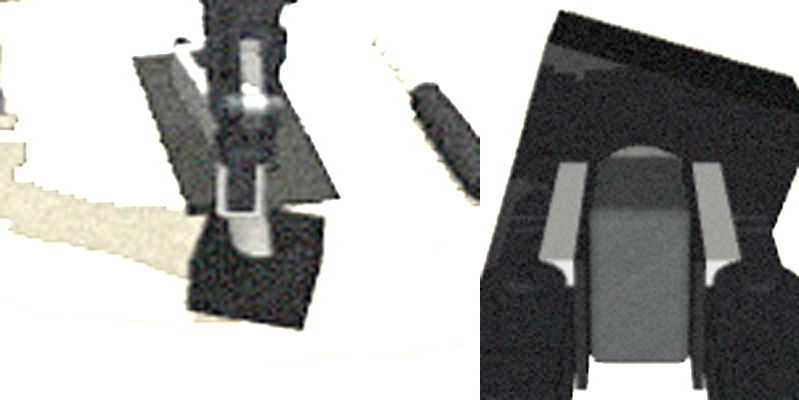

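Request:
carry_out --rows '[[[0.001,0,0,0],[0.001,0,0,0],[0.001,0,-0.02,0],[0.001,0,-0.05,0],[0.001,0,-0.08,0],[0.001,0,-0.08,0],[0.001,0,-0.08,0]]]'

```text
clock: 7.7
position: [0.6564, -0.131, 0.1354]
tool_rot: [-3.141, 0.001, 3.08]
force: [-0.1, -0.3, -1.3]
grip_width: 0.0157
finger_force: 23.8
```

```bash
python3 - <<'E'
from h import *
s=bot.observe();p=np.array(s['position']);print(p.round(4))
f=bot.grab_frame('side');save(f,'s2')
px=proj(f,p).astype(int);print(px)
a=f['pixels'][px[1]-40:px[1]+60,px[0]-50:px[0]+50,::-1];a=cv2.resize(a,None,fx=6,fy=6,interpolation=cv2.INTER_CUBIC)
cv2.imwrite('pics/c4.png',np.clip(a.astype(float)*2,0,255).astype(np.uint8))
for z in(.09,.13):print(proj(f,(p[0],p[1],z)))
E
```

```text
[ 0.6564 -0.131   0.1354]
[309 215]
[309.02367199 235.70087841]
[309.69614644 218.33519678]
```

View pics/c4.png

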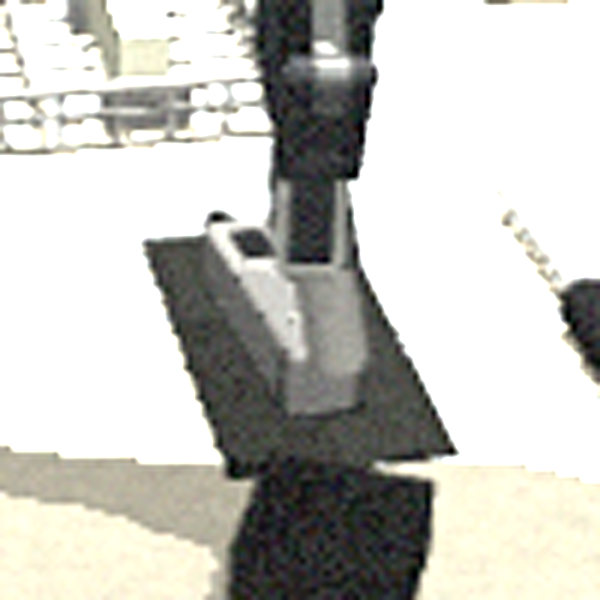

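Request:
carry_out --rows '[[[0,0,0.04,0],[0,0,0.07,0],[0,0,0.077,0],[0,0,0.077,0],[0.002,0,0.077,0],[0.004,0,0.077,0],[0.004,0,0.077,0],[0.004,0,0.05,0],[0.004,0,0.02,0],[0.004,0,-0.01,0],[0.004,0,-0.01,0]]]'

```text
clock: 8.67
position: [0.655, -0.1312, 0.1515]
tool_rot: [-3.141, 0.009, 3.079]
force: [0.1, -1.4, -0.8]
grip_width: 0.0159
finger_force: 23.9
```

```bash
python3 - <<'E'
from h import *
for xy in((.469,-.263),(.464,-.2605)):go(xy[0],xy[1],.15)
s=bot.observe();p=np.array(s['position'])
f=bot.grab_frame('side');px=proj(f,p).astype(int)
a=f['pixels'][px[1]-20:px[1]+60,px[0]-40:px[0]+40,::-1];a=cv2.resize(a,None,fx=6,fy=6,interpolation=cv2.INTER_CUBIC)
cv2.imwrite('pics/c5.png',np.clip(a.astype(float)*2,0,255).astype(np.uint8))
g=bot.grab_frame('top')
for h in(f,g):print([(np.round(d['position'],1).tolist(),round(d['conf'],2)) for d in bot.spot_point(h,'pin')][:3])
E
```

```text
shift [ 0.1775 -0.1431  0.    ] twist 0 q7 1.67 pos [ 0.655  -0.1312  0.1515]
shift [ 0.1826 -0.1409 -0.    ] twist 0 q7 1.67 pos [ 0.655  -0.1312  0.1515]
[([314.7, 229.4], 0.65), ([308.1, 233.5], 0.45)]
[]
```

View pics/c5.png

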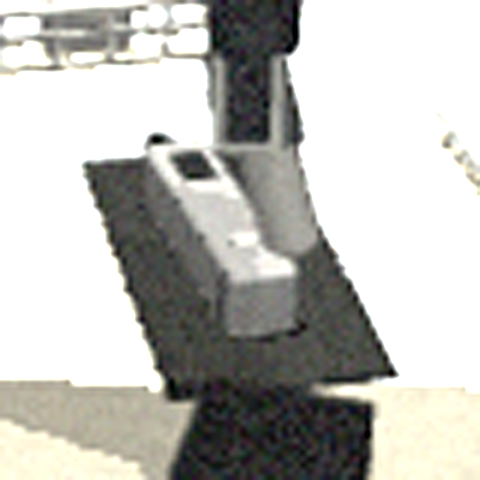

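Request:
carry_out --rows '[[[0.194,-0.143,0,0],[0.194,-0.143,0,0],[0.194,-0.143,0,0],[0.194,-0.143,0,0],[0.194,-0.143,0,0],[0.194,-0.143,0,0],[0.194,-0.143,0,0],[0.194,-0.143,0,0],[0.194,-0.143,0,0],[0.194,-0.143,0,0]]]'

```text
clock: 9.7
position: [0.4505, -0.2605, 0.144]
tool_rot: [3.141, -0.0, 3.081]
force: [-0.2, 0.0, -0.6]
grip_width: 0.0157
finger_force: 23.8
```

```bash
python3 - <<'E'
from h import *
f=bot.grab_frame('wrist');save(f,'w6');s=bot.observe();print(np.round(s['position'],4))
for n,z in(('bore',.065),('lens',.042),('clip0',.012),('pin',.107)):
    for d in bot.spot_point(f,n)[:5]: print(n,round(d['conf'],2),np.round(d['position']),np.round(ray(f,d['position'],z),4))
g=bot.grab_frame('side');px=proj(g,s['position']).astype(int)
b=f['pixels'][60:360,150:450,::-1];b=cv2.resize(b,(400,400))
a=g['pixels'][px[1]-30:px[1]+70,px[0]-50:px[0]+50,::-1];a=cv2.resize(a,(400,400),interpolation=cv2.INTER_CUBIC);print(px)
cv2.imwrite('pics/c6.png',np.clip(np.hstack([a,b]).astype(float)*1.6,0,255).astype(np.uint8))
E
```

```text
[ 0.4506 -0.2604  0.144 ]
bore 0.83 [274. 242.] [ 0.4695 -0.2639  0.065 ]
bore 0.41 [537. 376.] [ 0.6092 -0.0424  0.065 ]
lens 0.33 [483. 218.] [ 0.4685 -0.0925  0.042 ]
clip0 0.87 [419. 221.] [ 0.4788 -0.1315  0.012 ]
clip0 0.82 [487. 221.] [ 0.4825 -0.0686  0.012 ]
clip0 0.77 [554. 217.] [ 0.482  -0.0083  0.012 ]
clip0 0.63 [356. 225.] [ 0.4784 -0.1896  0.012 ]
pin 0.56 [281. 263.] [ 0.4665 -0.2589  0.107 ]
[196 256]
```

View pics/c6.png

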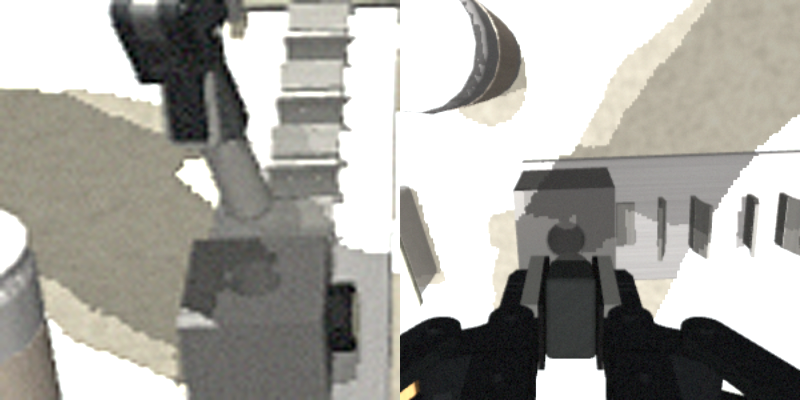

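```bash
python3 - <<'E'
from h import *
s=bot.observe();p=np.array(s['position']);g=bot.grab_frame('side');f=bot.grab_frame('wrist')
tx=-R.from_euler('xyz',s['tool_rot']).as_matrix()[:,0]
ty=R.from_euler('xyz',s['tool_rot']).as_matrix()[:,1]
for th in(15,18,21,24):
    u=-np.sin(np.radians(th))*tx+np.cos(np.radians(th))*np.array([0,0,1]);n=np.cos(np.radians(th))*tx+np.sin(np.radians(th))*np.array([0,0,1])
    piv=p+[0,0,.0145];foot=piv-.060*u
    print(th,foot.round(4),'side foot',proj(g,foot).round(1),'R edge',proj(g,foot+.01*n+.008*u).round(1),proj(g,foot+.01*n+.035*u).round(1),'L',proj(g,foot-.01*n+.005*u).round(1),proj(g,foot-.01*n+.035*u).round(1),'wrist foot',proj(f,foot).round(1),'top corners',[proj(f,piv+.014*u+a*.013*n+b*.008*ty).round(0) for a,b in((-1,-1),(1,-1),(1,1),(-1,1))])
B=(.4695,-.2639,.065);print(proj(g,B).round(1),[ (np.round(d['position'],1),d['conf']) for d in bot.spot_point(g,'bore')[:2]])
t=bot.grab_frame('top');print(proj(t,B).round(1),[ (np.round(d['position'],1),d['conf']) for d in bot.spot_point(t,'bore')[:2]])
E
```

```text
15 [ 0.4656 -0.2619  0.1008] side foot [207.5 277.5] R edge [211.5 272.5] [205.9 259.8] L [200.8 276.5] [194.5 262.5] wrist foot [277.3 258.2] top corners [array([258., 259.]), array([258., 322.]), array([297., 322.]), array([297., 259.])]
18 [ 0.4686 -0.2621  0.1017] side foot [209.2 277. ] R edge [212.9 271.9] [206.6 259.4] L [202.5 276.3] [195.4 262.6] wrist foot [277.3 263.1] top corners [array([258., 257.]), array([258., 321.]), array([297., 321.]), array([296., 257.])]
21 [ 0.4716 -0.2622  0.1027] side foot [210.9 276.5] R edge [214.3 271.2] [207.2 258.9] L [204.2 276.1] [196.2 262.6] wrist foot [277.3 268. ] top corners [array([258., 255.]), array([258., 319.]), array([297., 319.]), array([296., 255.])]
24 [ 0.4745 -0.2624  0.1039] side foot [212.6 275.9] R edge [215.6 270.5] [207.7 258.4] L [205.9 275.8] [197.1 262.6] wrist foot [277.3 272.9] top corners [array([258., 253.]), array([258., 318.]), array([297., 318.]), array([296., 253.])]
[211.4 294.6] [(array([206.6, 293.2]), 0.7)]
[397.4 256.2] [(array([397.3, 257.4]), 0.63)]
```

Request:
carry_out --rows '[[[-0.002,-0.002,0.01,0],[-0.002,-0.002,0.02,0],[-0.002,-0.002,0.026,0],[-0.002,-0.002,0.026,0],[-0.002,-0.002,0.026,0]]]'

```text
clock: 10.67
position: [0.4513, -0.2632, 0.1177]
tool_rot: [3.141, -0.001, 3.08]
force: [-0.1, -0.3, -1.8]
grip_width: 0.0155
finger_force: 23.8
```

```bash
python3 - <<'E'
from h import *
f=bot.grab_frame('wrist');save(f,'w7');s=bot.observe();print(np.round(s['position'],4))
g=bot.grab_frame('side');px=np.array([208,280])
b=f['pixels'][100:300,180:380,::-1];b=cv2.resize(b,(400,400),interpolation=cv2.INTER_CUBIC)
a=g['pixels'][240:320,170:250,::-1];a=cv2.resize(a,(400,400),interpolation=cv2.INTER_CUBIC)
cv2.imwrite('pics/c7.png',np.clip(np.hstack([a,b]).astype(float)*2,0,255).astype(np.uint8))
E
```

```text
[ 0.4516 -0.2633  0.1181]
```

View pics/c7.png

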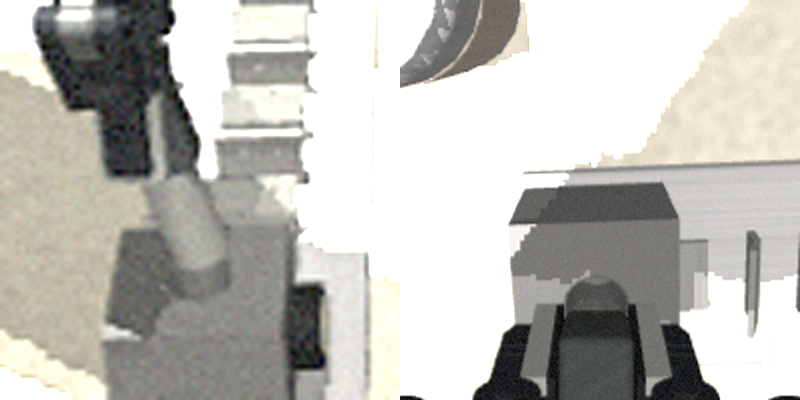

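Request:
carry_out --rows '[[[0,0,0.004,0],[0,0,0.008,0],[0,0,0.01,0],[0,0,0.01,0]]]'

```text
clock: 11.1
position: [0.4515, -0.2632, 0.1079]
tool_rot: [3.141, -0.001, 3.08]
force: [-0.5, 0.3, -1.5]
grip_width: 0.0154
finger_force: 23.8
```

Request:
carry_out --rows '[[[0,0,0.002,0],[0,0,0.003,0],[0,0,0.003,0]]]'

```text
clock: 11.35
position: [0.4517, -0.2634, 0.1053]
tool_rot: [3.142, -0.0, 3.08]
force: [-0.7, 0.4, 0.6]
grip_width: 0.0156
finger_force: 24.2
```

Request:
carry_out --rows '[[[0,0,0.001,0],[0,0,0.002,0],[0,0,0.002,0]]]'

```text
clock: 11.6
position: [0.4511, -0.2632, 0.1031]
tool_rot: [3.141, -0.001, 3.08]
force: [-4.3, 0.9, 1.7]
grip_width: 0.0159
finger_force: 24.3
```

Request:
carry_out --rows '[[[-0.002,0,0,0],[-0.004,0,0,0],[-0.006,0,0,0],[-0.008,0,0,0],[-0.008,0,0,0]]]'

```text
clock: 12.02
position: [0.4594, -0.2637, 0.1032]
tool_rot: [3.141, -0.001, 3.08]
force: [-4.3, 1.4, -0.5]
grip_width: 0.0157
finger_force: 24.5
```

Request:
carry_out --rows '[[[-0.002,0,0,0],[-0.004,0,0,0],[-0.005,0,0,0],[-0.005,0,0,0]]]'

```text
clock: 12.35
position: [0.4644, -0.2641, 0.1032]
tool_rot: [3.141, -0.001, 3.08]
force: [-4.2, 1.1, 2.3]
grip_width: 0.0156
finger_force: 24.7
```

```bash
python3 - <<'E'
from h import *
f=bot.grab_frame('wrist');s=bot.observe();print(np.round(s['position'],4),np.round(s['force'],1))
g=bot.grab_frame('side')
b=f['pixels'][150:350,180:380,::-1];b=cv2.resize(b,(400,400),interpolation=cv2.INTER_CUBIC)
a=g['pixels'][240:320,170:250,::-1];a=cv2.resize(a,(400,400),interpolation=cv2.INTER_CUBIC)
cv2.imwrite('pics/c8.png',np.clip(np.hstack([a,b]).astype(float)*2,0,255).astype(np.uint8))
E
```

```text
[ 0.4644 -0.2641  0.1032] [-3.9  1.1  1.5]
```

View pics/c8.png

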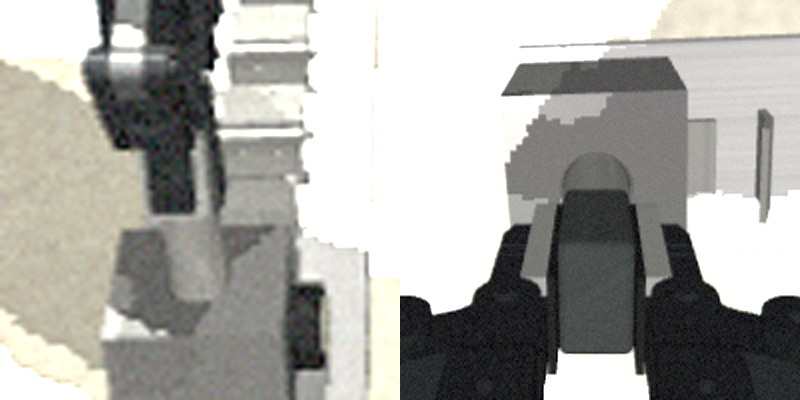

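Request:
carry_out --rows '[[[-0.001,0,0,0],[-0.002,0,0.001,0],[-0.003,0,0.002,0],[-0.003,0,0.004,0],[-0.003,0,0.006,0],[-0.003,0,0.006,0]]]'

```text
clock: 12.95
position: [0.4676, -0.2643, 0.097]
tool_rot: [3.142, -0.0, 3.08]
force: [-2.9, 0.9, -3.2]
grip_width: 0.0158
finger_force: 24.2
```

Request:
carry_out --rows '[[[0,0,0.003,0],[0,0,0.006,0],[0,0,0.009,0],[0,0,0.012,0],[0,0,0.012,0]]]'

```text
clock: 13.37
position: [0.4677, -0.2643, 0.0847]
tool_rot: [3.141, -0.0, 3.08]
force: [-2.8, 1.3, -2.6]
grip_width: 0.016
finger_force: 24.2
```

Request:
carry_out --rows '[[[0,0,0.003,0],[0,0,0.006,0],[0,0,0.009,0],[0,0,0.012,0],[0,0,0.012,0]]]'

```text
clock: 13.78
position: [0.4676, -0.2643, 0.0729]
tool_rot: [3.141, -0.0, 3.08]
force: [-2.9, 0.9, -3.4]
grip_width: 0.0157
finger_force: 24.1
```

Request:
carry_out --rows '[[[0,0,0.002,0],[0,0,0.003,0],[0,0,0.004,0],[0,0,0.004,0]]]'

```text
clock: 14.12
position: [0.4676, -0.2643, 0.0693]
tool_rot: [3.142, -0.0, 3.08]
force: [-4.5, 0.8, -2.5]
grip_width: 0.0156
finger_force: 24.3
```

Request:
carry_out --rows '[[[0,0,0.001,0],[0,0,0.002,0],[0,0,0.002,0]]]'

```text
clock: 14.37
position: [0.4681, -0.2644, 0.0686]
tool_rot: [-3.141, 0.001, 3.08]
force: [-10.3, 6.6, 27.0]
grip_width: 0.0158
finger_force: 29.0
```

Request:
carry_out --rows '[[[0,0,-0.002,0],[0,0,-0.002,0],[0,0,-0.002,0],[0,0,-0.002,0],[0,0,-0.04,0],[0,0,-0.08,0],[0,0,-0.12,0],[0,0.04,-0.16,0],[0,0.08,-0.18,0],[0,0.12,-0.18,0],[0,0.16,-0.18,0],[0,0.2,-0.18,0]]]' --grip 0.045

```text
clock: 15.37
position: [0.4796, -0.0735, 0.2482]
tool_rot: [3.142, 0.002, 3.079]
force: [1.5, 0.0, -0.7]
grip_width: 0.0448
finger_force: 0.0
```

Request:
carry_out --rows '[[[0.02,0,0,0],[0.03,0,0,0],[0.03,0,0,0],[0.03,0,0,0]]]'

```text
clock: 15.7
position: [0.4498, -0.0741, 0.2475]
tool_rot: [-3.141, 0.001, 3.079]
force: [1.2, 0.5, 0.3]
grip_width: 0.045
finger_force: 0.0
```

```bash
python3 - <<'E'
from h import *
f=bot.grab_frame('wrist');save(f,'w9');s=bot.observe();print(np.round(s['position'],4))
for n,z in(('bore',.065),('lens',.042),('clip0',.012),('pin',.025),('rail',0),('light0',.012)):
    for d in bot.spot_point(f,n)[:5]: print(n,round(d['conf'],2),np.round(d['position']),np.round(ray(f,d['position'],z),4))
g=bot.grab_frame('side');save(g,'s9')
i=cv2.imread('pics/w9.png');a=cv2.resize(g['pixels'][230:330,160:260,::-1],(420,420),interpolation=cv2.INTER_CUBIC);cv2.imwrite('pics/c9.png',np.clip(cv2.resize(np.hstack([i,a]),(800,343)).astype(float)*1.6,0,255).astype(np.uint8))
E
```

```text
[ 0.4501 -0.0742  0.2475]
bore 0.95 [102. 216.] [ 0.469  -0.2662  0.065 ]
lens 0.87 [121. 240.] [ 0.5069 -0.2642  0.042 ]
clip0 0.9 [235. 202.] [ 0.477  -0.1283  0.012 ]
clip0 0.85 [282. 202.] [ 0.4795 -0.0703  0.012 ]
clip0 0.8 [190. 208.] [ 0.4805 -0.186   0.012 ]
pin 0.64 [329. 200.] [ 0.4778 -0.0134  0.025 ]
pin 0.56 [124. 204.] [ 0.4664 -0.2603  0.025 ]
rail 0.93 [286. 199.] [ 0.4801 -0.0651  0.    ]
light0 0.61 [533. 292.] [0.6287 0.2634 0.012 ]
light0 0.57 [536. 191.] [0.4856 0.2424 0.012 ]
```

View pics/c9.png

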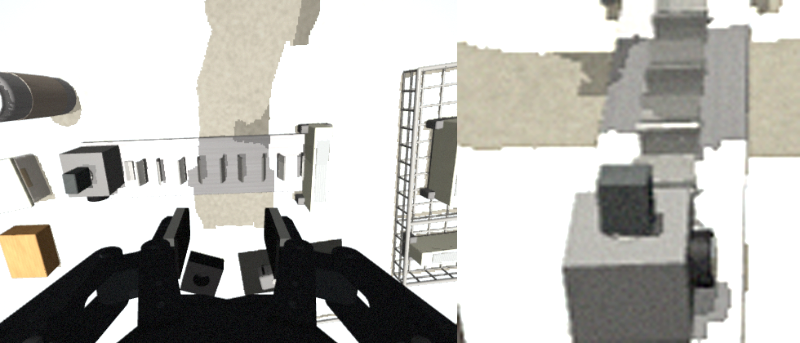

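Request:
carry_out --rows '[[[-0.026,0.385,0,0],[-0.026,0.385,0,0],[-0.026,0.385,0,0],[-0.026,0.385,0,0],[-0.026,0.385,0,0],[-0.026,0.385,0,0],[-0.026,0.385,0,0],[-0.026,0.385,0,0],[-0.026,0.385,0,0],[-0.026,0.385,0,0],[-0.026,0.385,0,0],[-0.026,0.385,0,0]]]'

```text
clock: 17.1
position: [0.4991, 0.3096, 0.2467]
tool_rot: [-3.141, -0.001, 3.081]
force: [0.1, -2.1, -1.4]
grip_width: 0.045
finger_force: 0.0
```

```bash
cat >> h.py <<'E'
def lights(f,z=.052):
    out=[]
    for r in bot.regions_of(f,'light0')[:6]:
        m=r['region'].astype(np.uint8);c=max(cv2.findContours(m,0,2)[0],key=cv2.contourArea)
        w=np.array([ray(f,q[0],z)[:2]*1000 for q in c]).astype(np.float32)
        (cx,cy),(a,b),an=cv2.minAreaRect(w)
        L=an if a>b else an-90
        print('reg',round(r['conf'],2),'ctr',round(cx),round(cy),'size',round(a),round(b),'long axis',round(L,1))
    for d in bot.spot_point(f,'light0')[:6]: print('pt',round(d['conf'],2),np.round(d['position']),np.round(ray(f,d['position'],z-.048),4))
E
python3 - <<'E'
from h import *
f=bot.grab_frame('wrist');save(f,'w10');s=bot.observe();print(np.round(s['position'],4),np.round(s['qpos'],2))
lights(f)
E
```

```text
[0.4993 0.3086 0.2469] [-0.56  0.45 -0.13  1.68  0.06  1.02  0.8 ]
reg 0.81 ctr 616 286 size 54 92 long axis -85.0
reg 0.79 ctr 476 387 size 120 40 long axis 1.1
reg 0.69 ctr 472 341 size 118 40 long axis 9.6
reg 0.66 ctr 489 254 size 120 43 long axis 4.0
pt 0.88 [232. 174.] [0.491  0.2533 0.004 ]
pt 0.87 [348. 159.] [0.4815 0.3969 0.004 ]
pt 0.79 [256. 277.] [0.6343 0.2726 0.004 ]
pt 0.76 [302. 154.] [0.4721 0.3408 0.004 ]
pt 0.68 [ 79. 309.] [0.6697 0.018  0.004 ]
```

View pics/w10.png

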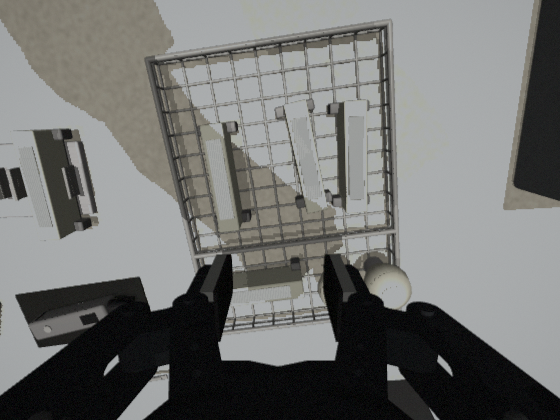

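```bash
python3 - <<'E'
from h import *
go(.490,.2535,.13,ay=94)
E
```

```text
shift [ 0.0061 -0.055   0.1174] twist -7.63 q7 0.8 pos [0.4995 0.3081 0.2473]
```

Request:
carry_out --rows '[[[0.006,-0.055,0.117,-7.5],[0.006,-0.055,0.117,-7.5],[0.006,-0.055,0.117,-7.5],[0.006,-0.055,0.117,-7.5],[0.006,-0.055,0.117,-7.5],[0.006,-0.055,0.117,-7.5]]]'

```text
clock: 17.75
position: [0.4905, 0.2549, 0.1312]
tool_rot: [3.141, 0.001, -3.074]
force: [-0.4, -0.3, 0.8]
grip_width: 0.0451
finger_force: 0.0
```

```bash
python3 - <<'E'
from h import *
f=bot.grab_frame('wrist');save(f,'w11');s=bot.observe()
lights(f);go(.490,.2535,.034,ay=94)
E
```

```text
reg 0.92 ctr 473 332 size 121 45 long axis 9.6
reg 0.91 ctr 603 264 size 97 41 long axis 88.1
reg 0.77 ctr 488 248 size 120 39 long axis 3.7
reg 0.68 ctr 475 379 size 119 54 long axis 1.6
reg 0.38 ctr 487 82 size 56 131 long axis -10.4
pt 0.95 [374. 189.] [0.4734 0.3386 0.004 ]
pt 0.82 [282. 337.] [0.6325 0.2694 0.004 ]
pt 0.76 [435. 200.] [0.48   0.3947 0.004 ]
pt 0.71 [270. 199.] [0.4888 0.2487 0.004 ]
shift [ 0.001  -0.0024  0.0978] twist -0.02 q7 0.95 pos [0.4906 0.2558 0.1318]
```

View pics/w11.png

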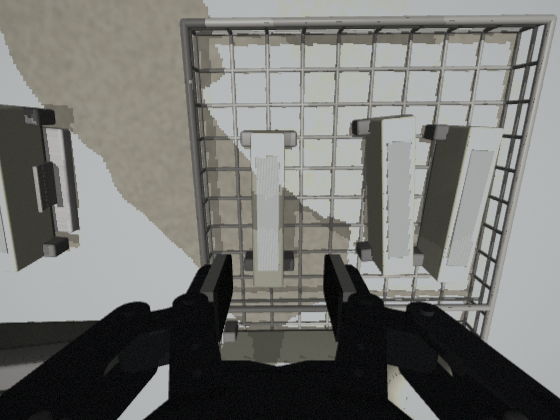

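```bash
python3 - <<'E'
from h import *
go(.4885,.2487,.034,ay=93.8)
E
```

```text
shift [ 0.0029 -0.0071  0.0978] twist 0.18 q7 0.95 pos [0.4906 0.2558 0.1318]
```

Request:
carry_out --rows '[[[0.002,-0.006,0.03,0],[0.002,-0.006,0.05,0],[0.002,-0.006,0.06,0],[0.002,-0.006,0.06,0],[0.002,-0.006,0.06,0]]]'

```text
clock: 18.32
position: [0.4885, 0.2493, 0.071]
tool_rot: [3.141, 0.0, -3.072]
force: [0.6, -0.3, -0.3]
grip_width: 0.0453
finger_force: 0.0
```

```bash
python3 - <<'E'
from h import *
go(.4885,.2487,.034,ay=93.8)
f=bot.grab_frame('wrist');lights(f)
go(.4885,.2487,.034,ay=93.8)
E
```

```text
shift [ 0.0001 -0.0006  0.037 ] twist 0.19 q7 0.94 pos [0.4885 0.2493 0.071 ]
reg 0.98 ctr 487 247 size 122 37 long axis 3.4
reg 0.93 ctr 472 330 size 120 48 long axis 9.7
reg 0.93 ctr 474 380 size 126 51 long axis 9.6
pt 0.95 [279. 224.] [0.4889 0.2508 0.004 ]
pt 0.76 [487. 223.] [0.4782 0.3964 0.004 ]
pt 0.56 [412. 211.] [0.473 0.342 0.004]
shift [ 0.0006 -0.0006  0.0376] twist 0.16 q7 0.94 pos [0.489  0.2493 0.0716]
```

Good. Descend and grip firmly.

Request:
carry_out --rows '[[[0,0,0.02,0],[0,0,0.037,0],[0,0,0.037,0],[0,0,0.037,0]]]'

```text
clock: 18.8
position: [0.4882, 0.2487, 0.0337]
tool_rot: [-3.141, -0.0, -3.072]
force: [0.7, 0.6, 0.9]
grip_width: 0.0452
finger_force: 0.0
```

Request:
carry_out --rows '[[[0,0,0,0],[0,0,0,0],[0,0,0,0],[0,0,0,0],[0,0,0,0],[0,0,0,0]]]' --grip 0.0 --grip_force 70

```text
clock: 19.3
position: [0.4889, 0.249, 0.0347]
tool_rot: [3.141, 0.002, -3.073]
force: [-1.7, -1.5, 9.6]
grip_width: 0.0227
finger_force: 69.3
```

Request:
carry_out --rows '[[[0,0,-0.03,0],[0,0,-0.06,0],[0,0,-0.09,0],[0,0,-0.12,0],[0,0,-0.12,0],[0,0,-0.12,0]]]'

```text
clock: 19.8
position: [0.4891, 0.2491, 0.1554]
tool_rot: [3.14, 0.004, -3.073]
force: [0.5, -0.5, -2.6]
grip_width: 0.0223
finger_force: 69.5
```

```bash
python3 - <<'E'
from h import *
f=bot.grab_frame('wrist');s=bot.observe();lights(f,s['position'][2]+.018)
go(.4829,-.0096,.12,ay=88.9)
E
```

```text
reg 0.93 ctr 445 289 size 62 22 long axis 9.9
reg 0.92 ctr 447 314 size 62 28 long axis 1.9
reg 0.69 ctr 480 248 size 107 36 long axis 3.9
reg 0.57 ctr 527 266 size 5 5 long axis 5.2
pt 0.86 [428. 194.] [0.4538 0.3329 0.124 ]
pt 0.8 [280. 244.] [0.4898 0.251  0.124 ]
pt 0.8 [374. 186.] [0.4511 0.3015 0.124 ]
shift [ 0.0227 -0.257   0.0328] twist 5.06 q7 0.97 pos [0.4878 0.2484 0.1526]
```

Request:
carry_out --rows '[[[0.0225,-0.257,0.02,5],[0.0225,-0.257,0.02,5],[0.0225,-0.257,0.02,5],[0.0225,-0.257,0.02,5],[0.0225,-0.257,0.02,5],[0.0225,-0.257,0.02,5],[0.0225,-0.257,0.02,5],[0.0225,-0.257,0.02,5],[0.0225,-0.257,0.02,5],[0.0225,-0.257,0.02,5],[0.0225,-0.257,0.02,5]]]'

```text
clock: 20.87
position: [0.4835, -0.008, 0.133]
tool_rot: [3.141, -0.001, 3.125]
force: [-0.8, 0.7, -1.1]
grip_width: 0.023
finger_force: 69.5
```

```bash
python3 - <<'E'
from h import *
f=bot.grab_frame('wrist');s=bot.observe()
for n,z in(('clip0',.012),('light0',s['position'][2]-.03)):
    for d in bot.spot_point(f,n)[:5]: print(n,round(d['conf'],2),np.round(d['position']),np.round(ray(f,d['position'],z),4))
go(.4822,-.0096,.07,ay=88.9)
E
```

```text
clip0 0.85 [204. 206.] [ 0.485  -0.0721  0.012 ]
clip0 0.69 [135. 202.] [ 0.4803 -0.1314  0.012 ]
clip0 0.68 [ 68. 203.] [ 0.4797 -0.1893  0.012 ]
light0 0.77 [553. 337.] [0.5523 0.1709 0.1031]
light0 0.75 [281. 244.] [ 0.4836 -0.0055  0.1031]
shift [ 0.0014 -0.0012  0.0632] twist 0.14 q7 1.37 pos [ 0.4836 -0.0084  0.1332]
```

Request:
carry_out --rows '[[[0.001,-0.001,0.03,0],[0.001,-0.001,0.06,0],[0.001,-0.001,0.068,0],[0.001,-0.001,0.072,0],[0.001,-0.001,0.076,0],[0.001,-0.001,0.076,0]]]'

```text
clock: 21.52
position: [0.4829, -0.0099, 0.0577]
tool_rot: [3.141, 0.001, 3.124]
force: [-0.4, 0.5, -0.9]
grip_width: 0.022
finger_force: 69.5
```

Request:
carry_out --rows '[[[0,0,0.003,0],[0,0,0.006,0],[0,0,0.009,0],[0,0,0.012,0],[0,0,0.012,0]]]' --grip_force 100

```text
clock: 21.93
position: [0.4828, -0.0102, 0.0452]
tool_rot: [3.142, 0.001, 3.123]
force: [2.0, -0.5, -2.9]
grip_width: 0.0217
finger_force: 102.4
```

Request:
carry_out --rows '[[[0,0,0.002,0],[0,0,0.003,0],[0,0,0.004,0],[0,0,0.004,0]]]'

```text
clock: 22.27
position: [0.4827, -0.0103, 0.0427]
tool_rot: [-3.141, 0.001, 3.123]
force: [-11.3, 0.7, 45.8]
grip_width: 0.0214
finger_force: 108.8
```

Request:
carry_out --rows '[[[0,0,-0.001,0],[0,0,-0.001,0],[0,0,-0.001,0],[0,0,-0.001,0],[0,0,-0.03,0],[0,0,-0.07,0],[0,0,-0.1,0],[0,0,-0.1,0],[0,0,-0.1,0]]]' --grip 0.042

```text
clock: 23.02
position: [0.4833, -0.0103, 0.1425]
tool_rot: [3.141, 0.003, 3.123]
force: [-1.0, 0.0, -0.4]
grip_width: 0.0419
finger_force: 0.0
```

```bash
python3 - <<'E'
from h import *
f=bot.grab_frame('wrist');lights(f,.06);print(bot.observe()['grip_width'])
g=bot.grab_frame('side')
for c in((.4829,-.0096),):print(proj(g,(*c,.012)).round(1))
print([(np.round(d['position'],1),round(d['conf'],2)) for d in bot.spot_point(g,'light0')])
go(.473,.340,.16,ay=99.6)
E
```

```text
reg 0.76 ctr 610 207 size 68 47 long axis 13.4
reg 0.74 ctr 481 -9 size 39 122 long axis -1.5
pt 0.96 [283. 202.] [ 0.4849 -0.0053  0.012 ]
pt 0.84 [547. 335.] [0.6325 0.265  0.012 ]
0.04204957936640272
[225.9 238.9]
[(array([220.7, 177.7]), 0.89), (array([280.1, 185.1]), 0.84), (array([221.3, 236.9]), 0.78), (array([227.8, 175. ]), 0.7), (array([149.7, 348.9]), 0.57)]
shift [ 0.0154  0.35   -0.0198] twist -10.64 q7 1.38 pos [ 0.482  -0.0103  0.1402]
```

Request:
carry_out --rows '[[[0.005,0.02,-0.02,-2],[0.0155,0.35,-0.02,-10.6],[0.0155,0.35,-0.02,-10.6],[0.0155,0.35,-0.02,-10.6],[0.0155,0.35,-0.02,-10.6],[0.0155,0.35,-0.02,-10.6],[0.0155,0.35,-0.02,-10.6],[0.0155,0.35,-0.02,-10.6],[0.0155,0.35,-0.02,-10.6],[0.0155,0.35,-0.02,-10.6],[0.0155,0.35,-0.02,-10.6],[0.0155,0.35,-0.02,-10.6]]]' --grip 0.04

```text
clock: 24.27
position: [0.4731, 0.3394, 0.1602]
tool_rot: [-3.14, -0.001, -2.975]
force: [0.7, 0.0, 0.1]
grip_width: 0.0402
finger_force: 0.0
```

```bash
python3 - <<'E'
from h import *
f=bot.grab_frame('wrist');lights(f);save(f,'w12')
go(.473,.338,.075,ay=99.6)
E
```

```text
reg 0.96 ctr 471 342 size 121 40 long axis 10.0
reg 0.89 ctr 472 387 size 119 42 long axis 2.1
reg 0.56 ctr 603 321 size 56 23 long axis 3.6
pt 0.85 [334. 208.] [0.4779 0.3971 0.004 ]
pt 0.82 [278. 198.] [0.4769 0.3404 0.004 ]
shift [ 0.0008 -0.0005  0.086 ] twist -0.13 q7 0.89 pos [0.4737 0.3387 0.161 ]
```

Request:
carry_out --rows '[[[0,0.002,0.03,-0.3],[0,0.002,0.06,-0.3],[0,0.002,0.09,-0.3],[0,0.002,0.09,-0.3],[0,0.002,0.09,-0.3]]]'

```text
clock: 24.83
position: [0.4728, 0.3409, 0.0709]
tool_rot: [-3.14, -0.002, -2.97]
force: [0.5, 0.3, 0.6]
grip_width: 0.0399
finger_force: 0.0
```

```bash
python3 - <<'E'
from h import *
f=bot.grab_frame('wrist');lights(f);save(f,'w13')
go(.474,.340,.034,ay=100)
E
```

```text
reg 0.88 ctr 593 276 size 14 46 long axis -32.7
reg 0.66 ctr 471 342 size 123 38 long axis 9.6
reg 0.6 ctr 454 385 size 84 43 long axis 1.4
pt 0.85 [352. 243.] [0.4783 0.3963 0.004 ]
pt 0.7 [164. 390.] [0.6339 0.2724 0.004 ]
pt 0.68 [279. 225.] [0.4738 0.3422 0.004 ]
shift [ 0.0005 -0.0023  0.0392] twist -0.18 q7 0.86 pos [0.474  0.3423 0.0732]
```

Request:
carry_out --rows '[[[0,-0.0005,0.02,0],[0,-0.0005,0.039,0],[0,-0.0005,0.039,0],[0,-0.0005,0.039,0]]]'

```text
clock: 25.32
position: [0.4734, 0.3415, 0.0332]
tool_rot: [3.142, 0.0, -2.97]
force: [-0.9, -0.2, -0.4]
grip_width: 0.0396
finger_force: 0.0
```

Request:
carry_out --rows '[[[0,0,0,0],[0,0,0,0],[0,0,0,0],[0,0,0,0],[0,0,0,0],[0,0,0,0]]]' --grip 0.0 --grip_force 80

```text
clock: 25.82
position: [0.4739, 0.342, 0.0342]
tool_rot: [3.141, 0.002, -2.97]
force: [-1.4, -0.8, 9.5]
grip_width: 0.0222
finger_force: 78.7
```

Request:
carry_out --rows '[[[0,0,-0.03,0],[0,0,-0.06,0],[0,0,-0.09,0],[0,0,-0.12,0],[0,0,-0.12,0],[0,0,-0.12,0]]]'

```text
clock: 26.32
position: [0.4741, 0.342, 0.1548]
tool_rot: [3.14, 0.004, -2.97]
force: [0.1, -0.3, -1.6]
grip_width: 0.0223
finger_force: 79.4
```

```bash
python3 - <<'E'
from h import *
f=bot.grab_frame('wrist');s=bot.observe();lights(f,s['position'][2]+.018)
go(.4810,-.0696,.135,ay=88.7)
E
```

```text
reg 0.81 ctr 498 279 size 5 10 long axis -43.5
reg 0.62 ctr 438 359 size 61 20 long axis 0.9
pt 0.84 [329. 206.] [0.4466 0.3675 0.1233]
shift [ 0.0622 -0.4061  0.017 ] twist 11.16 q7 0.89 pos [0.4728 0.3411 0.1517]
```

Request:
carry_out --rows '[[[0.061,-0.406,0.017,11.2],[0.061,-0.406,0.017,11.2],[0.061,-0.406,0.017,11.2],[0.061,-0.406,0.017,11.2],[0.061,-0.406,0.017,11.2],[0.061,-0.406,0.017,11.2],[0.061,-0.406,0.017,11.2],[0.061,-0.406,0.017,11.2],[0.061,-0.406,0.017,11.2],[0.061,-0.406,0.017,11.2],[0.061,-0.406,0.017,11.2],[0.061,-0.406,0.017,11.2]]]'

```text
clock: 27.47
position: [0.4818, -0.071, 0.1343]
tool_rot: [-3.141, -0.002, 3.114]
force: [-0.3, 2.1, -2.0]
grip_width: 0.0222
finger_force: 79.5
```

Request:
carry_out --rows '[[[0,0,0,0],[0,0,0,0],[0,0,0,0]]]'

```text
clock: 27.72
position: [0.4825, -0.0677, 0.135]
tool_rot: [3.141, -0.001, 3.12]
force: [0.9, -0.0, -0.7]
grip_width: 0.0223
finger_force: 79.5
```

```bash
python3 - <<'E'
from h import *
f=bot.grab_frame('wrist');s=bot.observe()
for n,z in(('clip0',.012),('light0',s['position'][2]-.03)):
    for d in bot.spot_point(f,n)[:5]: print(n,round(d['conf'],2),np.round(d['position']),np.round(ray(f,d['position'],z),4))
go(.4820,-.0699,.055,ay=88.7)
E
```

```text
clip0 0.68 [341. 202.] [ 0.4829 -0.0123  0.012 ]
clip0 0.66 [140. 203.] [ 0.4803 -0.188   0.012 ]
clip0 0.56 [207. 204.] [ 0.4824 -0.1296  0.012 ]
light0 0.83 [276. 241.] [ 0.4806 -0.0686  0.1051]
light0 0.56 [347. 200.] [ 0.4565 -0.0274  0.1051]
shift [ 0.0006 -0.0017  0.0802] twist 0.03 q7 1.48 pos [ 0.4826 -0.0682  0.1352]
```

Request:
carry_out --rows '[[[0,-0.0015,0.03,0],[0,-0.0015,0.06,0],[0,-0.0015,0.07,0],[0,-0.0015,0.075,0],[0,-0.0015,0.078,0],[0,-0.0015,0.078,0]]]' --grip_force 100

```text
clock: 28.37
position: [0.4828, -0.0702, 0.0577]
tool_rot: [3.141, 0.0, 3.118]
force: [-0.1, 1.8, -1.1]
grip_width: 0.0218
finger_force: 102.8
```

Request:
carry_out --rows '[[[0,0,0.003,0],[0,0,0.006,0],[0,0,0.009,0],[0,0,0.012,0],[0,0,0.014,0],[0,0,0.014,0]]]'

```text
clock: 28.87
position: [0.4826, -0.0705, 0.0431]
tool_rot: [3.142, 0.0, 3.118]
force: [1.7, 1.0, -4.3]
grip_width: 0.0214
finger_force: 102.8
```

Request:
carry_out --rows '[[[0,0,0.001,0],[0,0,0.002,0],[0,0,0.002,0]]]'

```text
clock: 29.12
position: [0.4826, -0.0705, 0.0422]
tool_rot: [-3.141, 0.0, 3.118]
force: [-6.9, 2.7, 26.8]
grip_width: 0.0215
finger_force: 106.6
```

Request:
carry_out --rows '[[[0,0,-0.001,0],[0,0,-0.001,0],[0,0,-0.001,0],[0,0,-0.001,0],[0,0,-0.03,0],[0,0,-0.07,0],[0,0,-0.115,0],[0,0,-0.115,0],[0,0,-0.115,0]]]' --grip 0.042

```text
clock: 29.87
position: [0.4837, -0.0707, 0.1586]
tool_rot: [-3.141, 0.004, 3.118]
force: [0.1, -0.3, 0.0]
grip_width: 0.042
finger_force: 0.0
```

```bash
python3 - <<'E'
from h import *
f=bot.grab_frame('wrist');lights(f,.06)
go(.475,.394,.16,ay=92)
E
```

```text
reg 0.94 ctr 481 -17 size 42 121 long axis -1.3
reg 0.89 ctr 597 167 size 39 6 long axis 7.1
reg 0.82 ctr 480 -69 size 39 120 long axis -1.5
pt 0.86 [344. 193.] [ 0.4827 -0.008   0.012 ]
pt 0.77 [278. 194.] [ 0.4821 -0.0696  0.012 ]
shift [ 0.0179  0.4642 -0.0046] twist -3.35 q7 1.49 pos [ 0.482  -0.0705  0.1554]
```

Request:
carry_out --rows '[[[0.018,0.464,-0.005,-3.3],[0.018,0.464,-0.005,-3.3],[0.018,0.464,-0.005,-3.3],[0.018,0.464,-0.005,-3.3],[0.018,0.464,-0.005,-3.3],[0.018,0.464,-0.005,-3.3],[0.018,0.464,-0.005,-3.3],[0.018,0.464,-0.005,-3.3],[0.018,0.464,-0.005,-3.3],[0.018,0.464,-0.005,-3.3],[0.018,0.464,-0.005,-3.3],[0.018,0.464,-0.005,-3.3]]]'

```text
clock: 31.02
position: [0.4724, 0.4011, 0.1593]
tool_rot: [3.139, -0.003, -3.101]
force: [-0.7, 0.2, 0.2]
grip_width: 0.0417
finger_force: 0.0
```

Request:
carry_out --rows '[[[0,0,0.01,0],[0,0,0.02,0],[0,0,0.03,0],[0,0,0.03,0]]]'

```text
clock: 31.35
position: [0.4748, 0.3915, 0.1281]
tool_rot: [-3.138, -0.003, -3.109]
force: [-0.3, -0.1, 0.4]
grip_width: 0.0425
finger_force: 0.0
```

```bash
python3 - <<'E'
from h import *
f=bot.grab_frame('wrist');lights(f)
go(.476,.394,.075,ay=92)
E
```

```text
reg 0.93 ctr 474 395 size 121 39 long axis 1.1
reg 0.81 ctr 628 296 size 20 44 long axis -32.1
shift [-0.0003  0.001   0.0561] twist -0.11 q7 0.69 pos [0.4757 0.393  0.1311]
```

Request:
carry_out --rows '[[[0.001,0.001,0.03,0.7],[0.001,0.001,0.055,0.7],[0.001,0.001,0.055,0.7],[0.001,0.001,0.055,0.7],[0.001,0.001,0.055,0.7]]]'

```text
clock: 31.92
position: [0.4751, 0.3951, 0.0778]
tool_rot: [3.141, 0.001, -3.12]
force: [-0.1, 0.3, 0.3]
grip_width: 0.0419
finger_force: 0.0
```

```bash
python3 - <<'E'
from h import *
f=bot.grab_frame('wrist');lights(f)
go(.4745,.3945,.034,ay=91.2)
E
```

```text
reg 0.83 ctr 473 395 size 123 38 long axis 1.5
reg 0.66 ctr 592 309 size 16 50 long axis -37.8
pt 0.83 [132. 390.] [0.6329 0.2724 0.004 ]
pt 0.66 [277. 224.] [0.4781 0.3953 0.004 ]
shift [ 0.0006 -0.0007  0.0438] twist 0.04 q7 0.67 pos [0.475  0.3952 0.0778]
```

Request:
carry_out --rows '[[[0,0,0.02,0],[0,0,0.0435,0],[0,0,0.0435,0],[0,0,0.0435,0]]]'

```text
clock: 32.4
position: [0.4742, 0.3946, 0.033]
tool_rot: [-3.141, -0.001, -3.12]
force: [-0.6, 1.1, 1.2]
grip_width: 0.0424
finger_force: 0.0
```

Request:
carry_out --rows '[[[0,0,0,0],[0,0,0,0],[0,0,0,0],[0,0,0,0],[0,0,0,0],[0,0,0,0]]]' --grip 0.0 --grip_force 80

```text
clock: 32.9
position: [0.4751, 0.3954, 0.0346]
tool_rot: [3.14, 0.002, -3.12]
force: [-0.9, -1.7, 5.8]
grip_width: 0.0224
finger_force: 79.3
```

Request:
carry_out --rows '[[[0,0,-0.03,0],[0,0,-0.06,0],[0,0,-0.09,0],[0,0,-0.12,0],[0,0,-0.12,0],[0,0,-0.12,0]]]'

```text
clock: 33.4
position: [0.4753, 0.3955, 0.1556]
tool_rot: [3.139, 0.003, -3.12]
force: [-0.3, -0.1, -1.4]
grip_width: 0.0219
finger_force: 79.0
```

```bash
python3 - <<'E'
from h import *
s=bot.observe()
go(.4810,-.1297,.135,ay=88.7)
E
```

```text
shift [ 0.0057 -0.5252  0.0191] twist 2.54 q7 0.69 pos [0.4753 0.3955 0.1556]
```

Request:
carry_out --rows '[[[0.0057,-0.525,0.019,2.5],[0.0057,-0.525,0.019,2.5],[0.0057,-0.525,0.019,2.5],[0.0057,-0.525,0.019,2.5],[0.0057,-0.525,0.019,2.5],[0.0057,-0.525,0.019,2.5],[0.0057,-0.525,0.019,2.5],[0.0057,-0.525,0.019,2.5],[0.0057,-0.525,0.019,2.5],[0.0057,-0.525,0.019,2.5],[0.0057,-0.525,0.019,2.5],[0.0057,-0.525,0.019,2.5]]]'

```text
clock: 34.4
position: [0.4792, -0.1068, 0.1344]
tool_rot: [3.142, -0.0, 3.12]
force: [0.9, 0.6, -1.2]
grip_width: 0.022
finger_force: 79.1
```

```bash
python3 - <<'E'
from h import *
go(.4810,-.1297,.135,ay=88.7)
E
```

```text
shift [-0.0023 -0.0228 -0.0006] twist 0.07 q7 1.55 pos [ 0.4792 -0.1068  0.1344]
```

Request:
carry_out --rows '[[[-0.002,-0.023,0,0],[-0.002,-0.023,0,0],[-0.002,-0.023,0,0],[-0.002,-0.023,0,0]]]'

```text
clock: 34.73
position: [0.4811, -0.1272, 0.1344]
tool_rot: [3.141, -0.001, 3.12]
force: [0.4, 0.5, -1.0]
grip_width: 0.022
finger_force: 79.1
```

```bash
python3 - <<'E'
from h import *
f=bot.grab_frame('wrist');s=bot.observe()
for n,z in(('clip0',.012),('light0',s['position'][2]-.03)):
    for d in bot.spot_point(f,n)[:5]: print(n,round(d['conf'],2),np.round(d['position']),np.round(ray(f,d['position'],z),4))
go(.4812,-.1297,.055,ay=88.8)
E
```

```text
clip0 0.92 [344. 203.] [ 0.4825 -0.0692  0.012 ]
clip0 0.71 [204. 202.] [ 0.4784 -0.1907  0.012 ]
clip0 0.68 [412. 202.] [ 0.4829 -0.0094  0.012 ]
light0 0.91 [416. 203.] [ 0.4579 -0.0479  0.1045]
light0 0.76 [279. 245.] [ 0.4816 -0.1264  0.1045]
light0 0.6 [341. 201.] [ 0.4556 -0.0905  0.1045]
shift [ 0.0002 -0.003   0.0796] twist 0.06 q7 1.59 pos [ 0.4815 -0.1267  0.1346]
```

Request:
carry_out --rows '[[[0,-0.0025,0.03,0],[0,-0.0025,0.06,0],[0,-0.0025,0.07,0],[0,-0.0025,0.075,0],[0,-0.0025,0.078,0],[0,-0.0025,0.078,0]]]' --grip_force 100

```text
clock: 35.38
position: [0.4817, -0.13, 0.0571]
tool_rot: [3.141, 0.0, 3.121]
force: [-0.7, 1.5, -1.5]
grip_width: 0.0216
finger_force: 102.8
```

Request:
carry_out --rows '[[[0,0,0.003,0],[0,0,0.006,0],[0,0,0.009,0],[0,0,0.012,0],[0,0,0.013,0],[0,0,0.013,0]]]'

```text
clock: 35.88
position: [0.4815, -0.1304, 0.0436]
tool_rot: [3.142, 0.0, 3.12]
force: [1.5, 1.2, -3.3]
grip_width: 0.0215
finger_force: 102.7
```

Request:
carry_out --rows '[[[0,0,0.001,0],[0,0,0.002,0],[0,0,0.002,0]]]'

```text
clock: 36.13
position: [0.4814, -0.1305, 0.0426]
tool_rot: [-3.141, 0.0, 3.12]
force: [-5.6, 1.8, 26.1]
grip_width: 0.022
finger_force: 106.4
```

Request:
carry_out --rows '[[[0,0,-0.001,0],[0,0,-0.001,0],[0,0,-0.001,0],[0,0,-0.001,0],[0,0,-0.03,0],[0,0,-0.07,0],[0,0,-0.115,0],[0,0,-0.115,0],[0,0,-0.115,0]]]' --grip 0.042

```text
clock: 36.88
position: [0.4826, -0.1308, 0.159]
tool_rot: [-3.141, 0.004, 3.12]
force: [-0.3, -0.7, -0.3]
grip_width: 0.0419
finger_force: 0.0
```

```bash
python3 - <<'E'
from h import *
f=bot.grab_frame('wrist');lights(f,.06)
go(.630,.271,.17,ay=4.8)
E
```

```text
reg 0.9 ctr 479 -77 size 41 120 long axis -1.4
reg 0.89 ctr 481 -22 size 50 122 long axis -1.1
reg 0.83 ctr 480 -129 size 39 122 long axis -1.4
reg 0.5 ctr 468 -218 size 155 80 long axis 88.7
pt 0.95 [342. 192.] [ 0.4807 -0.07    0.012 ]
pt 0.95 [278. 199.] [ 0.4857 -0.1304  0.012 ]
pt 0.86 [409. 191.] [ 0.4812 -0.0069  0.012 ]
shift [-0.1404  0.4045 -0.0143] twist 83.95 q7 1.6 pos [ 0.4808 -0.1304  0.1558]
```

Request:
carry_out --rows '[[[-0.14,0.404,-0.014,84],[-0.14,0.404,-0.014,84],[-0.14,0.404,-0.014,84],[-0.14,0.404,-0.014,84],[-0.14,0.404,-0.014,84],[-0.14,0.404,-0.014,84],[-0.14,0.404,-0.014,84],[-0.14,0.404,-0.014,84],[-0.14,0.404,-0.014,84],[-0.14,0.404,-0.014,84],[-0.14,0.404,-0.014,84],[-0.14,0.404,-0.014,84]]]'

```text
clock: 38.03
position: [0.6294, 0.2762, 0.1679]
tool_rot: [-3.139, -0.0, 1.653]
force: [-0.3, 1.2, -0.4]
grip_width: 0.0418
finger_force: 0.0
```

Request:
carry_out --rows '[[[0,0,0,0],[0,0,0,0],[0,0,0,0]]]'

```text
clock: 38.28
position: [0.6298, 0.2693, 0.1698]
tool_rot: [-3.14, 0.001, 1.657]
force: [0.4, -1.4, 0.3]
grip_width: 0.0419
finger_force: 0.0
```

```bash
python3 - <<'E'
from h import *
f=bot.grab_frame('wrist');lights(f);save(f,'w14')
for n in('bulb0',):
    for d in bot.spot_point(f,n)[:3]: print(n,round(d['conf'],2),np.round(d['position']),np.round(ray(f,d['position'],.004),4))
go(.633,.271,.08,ay=4.8)
E
```

```text
reg 0.65 ctr 632 275 size 40 120 long axis -85.2
reg 0.5 ctr 497 22 size 32 9 long axis 8.4
reg 0.36 ctr 521 55 size 81 26 long axis 57.3
pt 0.72 [279. 190.] [0.6316 0.2723 0.004 ]
pt 0.71 [142. 404.] [ 0.4844 -0.0173  0.004 ]
pt 0.6 [286. 346.] [0.6555 0.085  0.004 ]
bulb0 0.86 [281.  78.] [0.6248 0.3758 0.004 ]
bulb0 0.79 [289.  11.] [0.6264 0.4296 0.004 ]
shift [0.0011 0.0029 0.0908] twist -0.02 q7 -0.28 pos [0.6302 0.2697 0.1708]
```

Request:
carry_out --rows '[[[0.003,0.002,0.03,0],[0.003,0.002,0.06,0],[0.003,0.002,0.092,0],[0.003,0.002,0.092,0],[0.003,0.002,0.092,0]]]'

```text
clock: 38.9
position: [0.6313, 0.2729, 0.0781]
tool_rot: [-3.139, 0.001, 1.654]
force: [-0.6, -0.2, 0.7]
grip_width: 0.042
finger_force: 0.0
```

```bash
python3 - <<'E'
from h import *
f=bot.grab_frame('wrist');lights(f);save(f,'w15')
go(.632,.2735,.034,ay=4.8)
E
```

```text
reg 0.95 ctr 632 275 size 37 122 long axis -85.4
pt 0.75 [280. 221.] [0.6336 0.2738 0.004 ]
shift [-0.0003 -0.0012  0.0471] twist -0.05 q7 -0.27 pos [0.633  0.2739 0.0811]
```

Request:
carry_out --rows '[[[0.001,-0.0005,0.02,0],[0.001,-0.0005,0.046,0],[0.001,-0.0005,0.046,0],[0.001,-0.0005,0.046,0]]]'

```text
clock: 39.38
position: [0.6313, 0.2746, 0.0336]
tool_rot: [-3.141, 0.0, 1.654]
force: [0.4, 0.5, 0.5]
grip_width: 0.0419
finger_force: 0.0
```

Request:
carry_out --rows '[[[0,0,0,0],[0,0,0,0],[0,0,0,0],[0,0,0,0],[0,0,0,0],[0,0,0,0]]]' --grip 0.0 --grip_force 80

```text
clock: 39.88
position: [0.6324, 0.2749, 0.0352]
tool_rot: [3.139, -0.001, 1.654]
force: [-0.9, -1.0, 7.8]
grip_width: 0.0219
finger_force: 79.2
```

Request:
carry_out --rows '[[[0,0,-0.03,0],[0,0,-0.06,0],[0,0,-0.09,0],[0,0,-0.13,0],[0,0,-0.13,0],[0,0,-0.13,0]]]'

```text
clock: 40.38
position: [0.6327, 0.2751, 0.1666]
tool_rot: [3.136, -0.002, 1.654]
force: [-0.7, -0.9, -2.0]
grip_width: 0.0222
finger_force: 79.2
```

```bash
python3 - <<'E'
from h import *
go(.4794,-.1897,.155,ay=88.7)
E
```

```text
shift [-0.4505 -0.1913  0.0096] twist -83.95 q7 -0.29 pos [0.6327 0.2751 0.1666]
```

Request:
carry_out --rows '[[[-0.4505,-0.191,0,-84],[-0.4505,-0.191,0,-84],[-0.4505,-0.191,0,-84],[-0.4505,-0.191,0,-84],[-0.4505,-0.191,0,-84],[-0.4505,-0.191,0,-84],[-0.4505,-0.191,0,-84],[-0.4505,-0.191,0,-84],[-0.4505,-0.191,0,-84],[-0.4505,-0.191,0,-84],[-0.4505,-0.191,0,-84],[-0.4505,-0.191,0,-84]]]'

```text
clock: 41.38
position: [0.4775, -0.1907, 0.1626]
tool_rot: [3.142, -0.0, 3.122]
force: [1.6, -0.7, -1.3]
grip_width: 0.0217
finger_force: 79.2
```

Request:
carry_out --rows '[[[0,0,0,0],[0,0,0,0]]]'

```text
clock: 41.55
position: [0.4774, -0.1916, 0.1625]
tool_rot: [-3.141, -0.001, 3.111]
force: [0.4, 0.6, -0.4]
grip_width: 0.022
finger_force: 79.2
```

```bash
python3 - <<'E'
from h import *
f=bot.grab_frame('wrist');s=bot.observe()
for n,z in(('clip0',.012),('light0',s['position'][2]-.03)):
    for d in bot.spot_point(f,n)[:5]: print(n,round(d['conf'],2),np.round(d['position']),np.round(ray(f,d['position'],z),4))
go(.4797,-.1897,.055,ay=88.7)
E
```

```text
clip0 0.93 [342. 198.] [ 0.4819 -0.1295  0.012 ]
clip0 0.83 [469. 194.] [ 0.4824 -0.0078  0.012 ]
clip0 0.66 [405. 200.] [ 0.4858 -0.0691  0.012 ]
light0 0.8 [278. 247.] [ 0.4791 -0.1912  0.1325]
light0 0.78 [342. 200.] [ 0.4516 -0.1539  0.1325]
light0 0.73 [470. 198.] [ 0.4527 -0.0813  0.1325]
light0 0.73 [188. 205.] [ 0.452  -0.2418  0.1325]
light0 0.69 [470. 351.] [ 0.5577 -0.0668  0.1325]
shift [-0.0008 -0.0018  0.1076] twist -0.14 q7 1.72 pos [ 0.479  -0.1879  0.1626]
```

Request:
carry_out --rows '[[[-0.0005,-0.0015,0.04,0],[-0.0005,-0.0015,0.08,0],[-0.0005,-0.0015,0.095,0],[-0.0005,-0.0015,0.1,0],[-0.0005,-0.0015,0.105,0],[-0.0005,-0.0015,0.105,0],[-0.0005,-0.0015,0.105,0]]]' --grip_force 100

```text
clock: 42.28
position: [0.4799, -0.1902, 0.0587]
tool_rot: [-3.141, 0.001, 3.117]
force: [-1.1, 1.1, -1.6]
grip_width: 0.0213
finger_force: 102.8
```

Request:
carry_out --rows '[[[0,0,0.003,0],[0,0,0.006,0],[0,0,0.009,0],[0,0,0.012,0],[0,0,0.013,0],[0,0,0.013,0]]]'

```text
clock: 42.78
position: [0.4793, -0.1906, 0.0445]
tool_rot: [3.142, 0.0, 3.116]
force: [2.4, 0.6, -3.4]
grip_width: 0.0216
finger_force: 102.6
```

Request:
carry_out --rows '[[[0,0,0.001,0],[0,0,0.002,0],[0,0,0.002,0]]]'

```text
clock: 43.03
position: [0.4792, -0.1907, 0.0432]
tool_rot: [-3.141, 0.0, 3.116]
force: [-3.2, 1.4, 13.3]
grip_width: 0.0216
finger_force: 104.7
```

Request:
carry_out --rows '[[[0,0,0.001,0],[0,0,0.001,0],[0,0,0,0],[0,0,0,0]]]'

```text
clock: 43.37
position: [0.4792, -0.1907, 0.0432]
tool_rot: [-3.141, 0.0, 3.116]
force: [-2.6, 3.2, 17.7]
grip_width: 0.0217
finger_force: 105.4
```

Request:
carry_out --rows '[[[0,0,0,0],[0,0,0,0],[0,0,0,0],[0,0,-0.03,0],[0,0,-0.07,0],[0,0,-0.115,0],[0,0,-0.145,0],[0,0,-0.145,0],[0,0,-0.145,0]]]' --grip 0.042

```text
clock: 44.12
position: [0.4799, -0.191, 0.1893]
tool_rot: [-3.14, 0.003, 3.116]
force: [-0.3, 0.2, -1.0]
grip_width: 0.0419
finger_force: 0.0
```

```bash
python3 - <<'E'
from h import *
f=bot.grab_frame('wrist');lights(f,.06)
g=bot.grab_frame('side');t=bot.grab_frame('top')
print([(np.round(d['position'],1),round(d['conf'],2)) for d in bot.spot_point(g,'light0')])
for n,z in(('tester',.003),('nose',.018),('mat',0)):
    for h in(f,t):
        for d in bot.spot_point(h,n)[:2]: print(n,round(d['conf'],2),np.round(d['position']),np.round(ray(h,d['position'],z),4))
go(.665,.03,.2,ay=88.7)
E
```

```text
reg 0.88 ctr 479 -81 size 47 122 long axis -0.3
reg 0.77 ctr 480 -136 size 42 121 long axis -1.4
reg 0.75 ctr 482 -26 size 58 120 long axis -1.5
reg 0.55 ctr 480 -189 size 41 121 long axis -1.1
pt 0.87 [394. 188.] [ 0.4825 -0.0703  0.012 ]
pt 0.79 [458. 189.] [ 0.4854 -0.0038  0.012 ]
pt 0.6 [280. 194.] [ 0.4864 -0.1886  0.012 ]
pt 0.57 [338. 194.] [ 0.4876 -0.1282  0.012 ]
[(array([223. , 275.3]), 0.91), (array([222.3, 239.5]), 0.66), (array([221.2, 254.2]), 0.58)]
tester 0.88 [454. 335.] [0.6736 0.0221 0.003 ]
tester 0.95 [286. 184.] [0.6813 0.0208 0.003 ]
tester 0.48 [395. 258.] [ 0.4673 -0.2733  0.003 ]
nose 0.78 [529. 330.] [0.6575 0.1002 0.018 ]
nose 0.72 [258. 191.] [0.6593 0.0968 0.018 ]
mat 0.65 [529. 331.] [0.6726 0.1172 0.    ]
mat 0.61 [455. 337.] [0.6791 0.0259 0.    ]
mat 0.81 [280. 186.] [0.6763 0.036  0.    ]
shift [-0.1803  0.2252 -0.0125] twist -0.15 q7 1.73 pos [ 0.4791 -0.1906  0.1875]
```

```bash
python3 - <<'E'
from h import *
go(.676,.022,.15,ay=12.4)
E
```

```text
shift [-0.1915  0.2175  0.0375] twist 76.15 q7 1.73 pos [ 0.4791 -0.1906  0.1875]
```

Request:
carry_out --rows '[[[-0.1915,0.2175,0.0375,76],[-0.1915,0.2175,0.0375,76],[-0.1915,0.2175,0.0375,76],[-0.1915,0.2175,0.0375,76],[-0.1915,0.2175,0.0375,76],[-0.1915,0.2175,0.0375,76],[-0.1915,0.2175,0.0375,76],[-0.1915,0.2175,0.0375,76],[-0.1915,0.2175,0.0375,76],[-0.1915,0.2175,0.0375,76],[-0.1915,0.2175,0.0375,76],[-0.1915,0.2175,0.0375,76]]]' --grip 0.05 --grip_force 60

```text
clock: 45.72
position: [0.676, 0.0223, 0.1499]
tool_rot: [-3.141, 0.0, 1.786]
force: [-0.0, 0.2, 0.4]
grip_width: 0.0499
finger_force: 0.0
```

```bash
cat >> h.py <<'E'
def tst(f,base=.003):
    P={}
    for n,z in(('tester',base),('nose',base+.015),('mat',0)):
        for d in bot.spot_point(f,n)[:2]: print(n,round(d['conf'],2),np.round(d['position']),np.round(ray(f,d['position'],z),4))
    for n,z in(('tester',base+.03),('mat',.003)):
        for r in bot.regions_of(f,n)[:1]:
            m=r['region'].astype(np.uint8);c=max(cv2.findContours(m,0,2)[0],key=cv2.contourArea)
            w=np.array([ray(f,q[0],z)[:2]*1000 for q in c]).astype(np.float32)
            (cx,cy),(a,b),an=cv2.minAreaRect(w)
            print('reg',n,round(r['conf'],2),'ctr',round(cx,1),round(cy,1),'size',round(a),round(b),'long',round(an if a>b else an-90,1))
E
python3 - <<'E'
from h import *
f=bot.grab_frame('wrist');save(f,'w16');tst(f)
go(.676,.022,.06,ay=12.4)
E
```

```text
tester 0.78 [272. 195.] [0.6708 0.0233 0.003 ]
nose 0.71 [272. 110.] [0.6554 0.0985 0.018 ]
mat 0.95 [281. 193.] [0.6794 0.0265 0.    ]
mat 0.36 [243. 326.] [ 0.6707 -0.1278  0.    ]
reg tester 0.85 ctr 669.1 34.0 size 30 134 long -78.2
reg mat 0.57 ctr 677.5 27.3 size 91 180 long -84.7
shift [ 0.0002 -0.      0.0902] twist 0.24 q7 0.21 pos [0.6761 0.0218 0.1502]
```

```bash
python3 - <<'E'
from h import *
go(.6713,.0223,.06,ay=11.7)
E
```

```text
shift [ 0.0015 -0.0046  0.0902] twist 0.94 q7 0.21 pos [0.6761 0.0218 0.1502]
```

Request:
carry_out --rows '[[[0.0015,-0.0045,0.04,0.9],[0.0015,-0.0045,0.08,0.9],[0.0015,-0.0045,0.09,0.9],[0.0015,-0.0045,0.09,0.9],[0.0015,-0.0045,0.09,0.9]]]'

```text
clock: 46.43
position: [0.6719, 0.0222, 0.0611]
tool_rot: [3.141, 0.0, 1.774]
force: [0.6, 0.6, -0.7]
grip_width: 0.0498
finger_force: 0.0
```

```bash
python3 - <<'E'
from h import *
f=bot.grab_frame('wrist');tst(f)
go(.6713,.0223,.010,ay=11.7)
E
```

```text
tester 0.62 [276. 231.] [0.6717 0.0211 0.003 ]
nose 0.68 [276. 110.] [0.6563 0.0976 0.018 ]
reg tester 0.97 ctr 669.1 34.2 size 28 132 long -78.6
reg mat 0.86 ctr 677.7 27.1 size 90 180 long -84.3
shift [-0.0001 -0.0009  0.0516] twist -0.04 q7 0.21 pos [0.6721 0.0225 0.0616]
```

Request:
carry_out --rows '[[[0,-0.001,0.025,0],[0,-0.001,0.05,0],[0,-0.001,0.05,0],[0,-0.001,0.05,0]]]'

```text
clock: 47.07
position: [0.6699, 0.0222, 0.0101]
tool_rot: [-3.14, -0.0, 1.774]
force: [0.9, -0.4, 1.4]
grip_width: 0.05
finger_force: 0.0
```

Request:
carry_out --rows '[[[0,0,0,0],[0,0,0,0],[0,0,0,0],[0,0,0,0],[0,0,0,0],[0,0,0,0]]]' --grip 0.0 --grip_force 60

```text
clock: 47.57
position: [0.6715, 0.0223, 0.0122]
tool_rot: [3.139, 0.0, 1.774]
force: [-0.2, 0.3, 7.6]
grip_width: 0.0268
finger_force: 60.3
```

Request:
carry_out --rows '[[[0,0,-0.03,0],[0,0,-0.06,0],[0,0,-0.09,0],[0,0,-0.12,0],[0,0,-0.12,0],[0,0,-0.12,0]]]'

```text
clock: 48.07
position: [0.6716, 0.0224, 0.133]
tool_rot: [3.137, 0.0, 1.774]
force: [-0.1, 0.7, -1.9]
grip_width: 0.0271
finger_force: 59.9
```

```bash
python3 - <<'E'
from h import *
f=bot.grab_frame('wrist');s=bot.observe();tst(f,s['position'][2]-.008)
go(.640,-.267,.13,ay=88.8)
E
```

```text
tester 0.78 [277. 261.] [0.6722 0.0224 0.1233]
nose 0.73 [410. 221.] [0.7266 0.0614 0.1383]
nose 0.66 [274. 104.] [0.6549 0.0987 0.1383]
mat 0.48 [276. 263.] [ 0.6833 -0.0384  0.    ]
reg tester 0.77 ctr 668.2 41.2 size 27 118 long -78.3
reg mat 0.87 ctr 676.5 38.5 size 91 157 long -85.0
shift [-0.2772 -0.0878 -0.0006] twist -77.15 q7 0.2 pos [0.67   0.0222 0.1293]
```

Request:
carry_out --rows '[[[-0.277,-0.088,0,-77],[-0.277,-0.088,0,-77],[-0.277,-0.088,0,-77],[-0.277,-0.088,0,-77],[-0.277,-0.088,0,-77],[-0.277,-0.088,0,-77],[-0.277,-0.088,0,-77],[-0.277,-0.088,0,-77],[-0.277,-0.088,0,-77],[-0.277,-0.088,0,-77],[-0.277,-0.088,0,-77],[-0.277,-0.088,0,-77]]]'

```text
clock: 49.37
position: [0.6397, -0.2671, 0.1294]
tool_rot: [3.141, -0.001, 3.122]
force: [0.4, -0.6, -1.2]
grip_width: 0.0268
finger_force: 59.7
```

```bash
python3 - <<'E'
from h import *
f=bot.grab_frame('wrist');save(f,'w17');s=bot.observe();tst(f,s['position'][2]-.0085)
for n,z in(('lens',.042),('bore',.065)):
    for d in bot.spot_point(f,n)[:2]: print(n,round(d['conf'],2),np.round(d['position']),np.round(ray(f,d['position'],z),4))
for h in(bot.grab_frame('side'),bot.grab_frame('top')):
    for n,z in(('lens',.042),('nose',s['position'][2]+.0065)):
      for d in bot.spot_point(h,n)[:2]: print(n,round(d['conf'],2),np.round(d['position']),np.round(ray(h,d['position'],z),4))
go(.620,-.267,.0355,ay=88.8)
E
```

```text
tester 0.67 [276. 262.] [ 0.641  -0.2676  0.121 ]
nose 0.81 [274. 104.] [ 0.5623 -0.2665  0.136 ]
reg tester 0.66 ctr 621.0 -266.5 size 27 117 long -1.0
reg mat 0.86 ctr 683.2 -34.0 size 91 62 long 6.1
lens 0.62 [278.  26.] [ 0.5111 -0.2637  0.042 ]
lens 0.77 [233. 306.] [ 0.5048 -0.2691  0.042 ]
nose 0.82 [262. 264.] [ 0.5581 -0.2779  0.136 ]
nose 0.23 [216. 392.] [ 0.4957 -0.5106  0.136 ]
lens 0.73 [393. 242.] [ 0.5079 -0.2611  0.042 ]
shift [ 0.0201 -0.0007  0.0947] twist -0.16 q7 1.74 pos [ 0.6401 -0.2668  0.1302]
```

Request:
carry_out --rows '[[[0,0.0005,0.03,0],[0,0.0005,0.06,0],[0,0.0005,0.0945,0],[0,0.0005,0.0945,0],[0.01,0.0005,0.0945,0],[0.02,0.0005,0.0945,0],[0.02,0.0005,0.0945,0],[0.02,0.0005,0.0945,0]]]'

```text
clock: 50.73
position: [0.6208, -0.2663, 0.0373]
tool_rot: [-3.141, 0.001, 3.118]
force: [0.2, 0.2, -1.3]
grip_width: 0.0268
finger_force: 59.7
```

```bash
python3 - <<'E'
from h import *
f=bot.grab_frame('wrist');save(f,'w18');g=bot.grab_frame('side');s=bot.observe();print(np.round(s['position'],4))
for h in(f,g):
    for n,z in(('lens',.042),('nose',.042),('tester',.027)):
      for d in bot.spot_point(h,n)[:2]: print(n,round(d['conf'],2),np.round(d['position'],1),np.round(ray(h,d['position'],z),4))
print('side pred nose',proj(g,(.540,-.2658,.042)).round(1),'lens',proj(g,(.510,-.265,.042)).round(1))
go(.620,-.2667,.0355,ay=88.8)
E
```

```text
[ 0.6212 -0.2659  0.0368]
lens 0.91 [273.9  15.4] [ 0.5111 -0.2646  0.042 ]
nose 0.6 [277.  101.4] [ 0.5425 -0.2643  0.042 ]
tester 0.65 [278.  264.9] [ 0.6246 -0.2659  0.027 ]
lens 0.79 [234.1 306.7] [ 0.5073 -0.2713  0.042 ]
lens 0.7 [222.4 239.9] [ 0.4787 -0.0592  0.042 ]
nose 0.77 [251.3 303.8] [ 0.5372 -0.2661  0.042 ]
tester 0.98 [298.4 306.9] [ 0.6204 -0.2634  0.027 ]
side pred nose [252.9 303.6] lens [235.7 304.1]
shift [ 0.0003 -0.001   0.0002] twist -0.14 q7 1.73 pos [ 0.6203 -0.2658  0.0357]
```

Request:
carry_out --rows '[[[0,0,0,0],[0,0,0,0],[0,0,0,0],[0,0,0,0],[0,0,0,0],[0,0,0,0],[0,0,0,0],[0,0,0,0],[0,0,0,0],[0,0,0,0],[0,0,0,0],[0,0,0,0]]]'

```text
clock: 52.13
position: [0.6202, -0.2658, 0.0357]
tool_rot: [-3.142, -0.0, 3.118]
force: [-0.7, 0.1, -1.9]
grip_width: 0.0267
finger_force: 59.7
```

Request:
carry_out --rows '[[[0,0,0,0],[0,0,0,0],[0,0,0,0],[0,0,0,0],[0,0,0,0],[0,0,0,0],[0,0,0,0],[0,0,0,0],[0,0,0,0],[0,0,0,0],[0,0,0,0],[0,0,0,0]]]'

```text
clock: 53.13
position: [0.6202, -0.2658, 0.0357]
tool_rot: [3.142, 0.0, 3.118]
force: [-0.3, -0.7, -2.0]
grip_width: 0.027
finger_force: 59.7
```

Request:
carry_out --rows '[[[0,0,0,0],[0,0,0,0],[0,0,0,0],[0,0,0,0],[0,0,0,0],[0,0,0,0],[0,0,0,0],[0,0,0,0],[0,0,0,0],[0,0,0,0],[0,0,0,0],[0,0,0,0]]]'

```text
clock: 54.13
position: [0.6201, -0.2658, 0.0357]
tool_rot: [-3.142, -0.0, 3.118]
force: [0.1, -0.4, -1.4]
grip_width: 0.0264
finger_force: 59.7
```

Request:
carry_out --rows '[[[0,0,0,0],[0,0,0,0],[-0.01,0,0,0],[-0.02,0,0,0],[-0.02,0,-0.03,0],[-0.02,0,-0.06,0],[-0.02,0,-0.095,0],[-0.02,0,-0.095,0],[-0.02,0,-0.095,0]]]'

```text
clock: 54.88
position: [0.6411, -0.2667, 0.1328]
tool_rot: [-3.14, 0.003, 3.118]
force: [-0.3, 0.1, -1.5]
grip_width: 0.027
finger_force: 59.9
```

```bash
python3 - <<'E'
from h import *
# origin at mat centre? box centre with nose: tester x spans -55..80
t=np.radians(95.3)
go(.678,.027,.13,ay=5.3)
go(.678-.0*np.cos(t),.027,.0125,ay=5.3)
E
```

```text
shift [-0.0299  0.2945  0.0026] twist 83.34 q7 1.74 pos [ 0.6411 -0.2667  0.1328]
shift [-0.0295  0.2946  0.1201] twist 83.34 q7 1.74 pos [ 0.6411 -0.2667  0.1328]
```

Request:
carry_out --rows '[[[-0.03,0.2935,0.003,83.3],[-0.03,0.2935,0.003,83.3],[-0.03,0.2935,0.003,83.3],[-0.03,0.2935,0.003,83.3],[-0.03,0.2935,0.003,83.3],[-0.03,0.2935,0.003,83.3],[-0.03,0.2935,0.003,83.3],[-0.03,0.2935,0.003,83.3],[-0.03,0.2935,0.003,83.3],[-0.03,0.2935,0.003,83.3],[-0.03,0.2935,0.003,83.3],[-0.03,0.2935,0.003,83.3]]]'

```text
clock: 55.88
position: [0.6764, 0.0265, 0.1263]
tool_rot: [-3.14, 0.001, 1.657]
force: [0.6, -0.4, -1.5]
grip_width: 0.0266
finger_force: 59.9
```

```bash
python3 - <<'E'
from h import *
for i in range(2): f=bot.grab_frame('wrist')
s=bot.observe();tst(f,s['position'][2]-.009)
go(.678,.0257,.0125,ay=5.3)
E
```

```text
tester 0.62 [259. 349.] [ 0.6707 -0.0299  0.1174]
tester 0.58 [274. 265.] [0.6754 0.0247 0.1174]
nose 0.65 [278. 104.] [0.671  0.1045 0.1324]
reg tester 0.9 ctr 675.2 46.2 size 28 118 long -85.1
reg mat 0.8 ctr 676.0 44.2 size 91 146 long -84.6
shift [-0.0006  0.001   0.1149] twist 0.15 q7 0.1 pos [0.677  0.0262 0.1274]
```

Request:
carry_out --rows '[[[0,0.001,0.035,0],[0,0.001,0.07,0],[0,0.001,0.1,0],[0,0.001,0.112,0],[0,0.001,0.112,0],[0,0.001,0.112,0]]]'

```text
clock: 56.73
position: [0.6782, 0.0263, 0.0158]
tool_rot: [-3.141, 0.0, 1.665]
force: [0.3, -0.9, -0.9]
grip_width: 0.0267
finger_force: 62.4
```

Request:
carry_out --rows '[[[0,0,0.001,0],[0,0,0.002,0],[0,0,0.003,0],[0,0,0.003,0]]]'

```text
clock: 57.07
position: [0.6783, 0.0266, 0.0131]
tool_rot: [3.141, -0.0, 1.664]
force: [-0.8, 0.6, -1.7]
grip_width: 0.027
finger_force: 62.4
```

Request:
carry_out --rows '[[[0,0,0.0005,0],[0,0,0.001,0],[0,0,0.0015,0],[0,0,0.0015,0]]]'

```text
clock: 57.4
position: [0.678, 0.0265, 0.0111]
tool_rot: [-3.141, -0.0, 1.664]
force: [0.6, 0.1, -1.4]
grip_width: 0.0265
finger_force: 62.4
```

Request:
carry_out --rows '[[[0,0,0.0005,0],[0,0,0.001,0],[0,0,0.0015,0],[0,0,0.0015,0]]]'

```text
clock: 57.73
position: [0.6781, 0.0265, 0.0109]
tool_rot: [3.141, -0.0, 1.664]
force: [-8.1, 0.1, 20.1]
grip_width: 0.0266
finger_force: 65.2
```

Contact on the mat; release and rise.

Request:
carry_out --rows '[[[0,0,-0.001,0],[0,0,-0.001,0],[0,0,-0.001,0],[0,0,-0.001,0],[0,0,-0.001,0],[0,0,-0.03,0],[0,0,-0.07,0],[0,0,-0.11,0],[0,0,-0.14,0],[0,0,-0.14,0],[0,0,-0.14,0]]]' --grip 0.045

```text
clock: 58.65
position: [0.679, 0.0266, 0.1517]
tool_rot: [3.138, -0.0, 1.664]
force: [-0.2, -0.1, -0.2]
grip_width: 0.0451
finger_force: 0.0
```

```bash
python3 - <<'E'
from h import *
f=bot.grab_frame('wrist');tst(f)
g=bot.grab_frame('side');t=bot.grab_frame('top')
for h in(g,t):print([(np.round(ray(h,d['position'],.012)[:2],3).tolist(),round(d['conf'],2)) for d in bot.spot_point(h,'light0')])
print([(np.round(ray(g,d['position'],.025)[:2],3).tolist(),round(d['conf'],2)) for d in bot.spot_point(g,'pin')])
lights(t,.06)
E
```

```text
tester 0.65 [275. 197.] [0.6774 0.0263 0.003 ]
tester 0.33 [ 69. 273.] [ 0.4752 -0.073   0.003 ]
nose 0.63 [274. 110.] [0.6698 0.1043 0.018 ]
mat 0.51 [ 69. 274.] [ 0.4727 -0.0751  0.    ]
reg tester 0.66 ctr 677.5 38.9 size 28 132 long -85.0
reg mat 0.63 ctr 677.7 27.4 size 90 179 long -84.6
[([0.482, -0.008], 0.8), ([0.477, -0.141], 0.78), ([0.665, 0.098], 0.65), ([0.471, -0.068], 0.58), ([0.491, -0.183], 0.56)]
[([0.485, -0.199], 0.97), ([0.472, -0.056], 0.69), ([0.482, -0.136], 0.61)]
[([0.6, -0.429], 0.3)]
reg 0.96 ctr 481 -66 size 39 116 long axis -1.1
reg 0.7 ctr 483 -122 size 41 116 long axis -1.2
reg 0.59 ctr 481 -181 size 42 116 long axis -1.2
pt 0.97 [368. 252.] [ 0.4852 -0.1986  0.012 ]
pt 0.69 [315. 258.] [ 0.4722 -0.0556  0.012 ]
pt 0.61 [344. 253.] [ 0.4822 -0.1355  0.012 ]
```

```bash
python3 -c "
from workcell import bot
print(bot.job_done())"
```

```text
the job is handed in; nothing more can be done
None
```

The job is handed in, at about 59 s on the robot's clock: the pin is home in the bore, all four lights are pressed into the empty clips, and the tester was held about 3 cm in front of the lens for over two seconds and laid on its mat, with the lights' full depth judged from contact force because my picture views had run out.

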